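Book in a delivery of tins at the code reader and restock the row first in, first out

TASK

Book in the new tins from the board tray: stand them all on the rubber strip of the code reader, each with its bar label square to the reader's window, and press the button on top of the reader while they all stand so. Then restock the wire-sided row with the older tins pulled forward, closed up against the front lip nearest the robot, and every new tin upright behind them. Leave the other things on the bench where they are.

Things in the scene. Friction and masses are not known exactly. Their poses are not given: they have to be found in the camera images.
- new_1: a new tin, in the board tray at the start (two or three are there; an absent one reads None): plain steel cylinder 60 mm across, 74 mm tall, 0.2 to 0.42 kg. Origin: centre of its underside; z up its axis (the lower half is the heavier); x from the axis to the middle of its label.
- new_1_label (a point): middle of that tin's label, on its side 30 mm from the axis, 38 mm above its base. The label is a white paper patch with dark upright bars, 33 x 44 mm, on one side only. The flat ring-pull lid shows the same direction from above: the pull is riveted near the rim above the label, and its ring lies at the middle of the lid.
- new_2: a new tin, in the board tray at the start (two or three are there; an absent one reads None): plain steel cylinder 60 mm across, 74 mm tall, 0.2 to 0.42 kg. Origin: centre of its underside; z up its axis (the lower half is the heavier); x from the axis to the middle of its label.
- new_2_label (a point): middle of that tin's label, on its side 30 mm from the axis, 38 mm above its base. The label is a white paper patch with dark upright bars, 33 x 44 mm, on one side only. The flat ring-pull lid shows the same direction from above: the pull is riveted near the rim above the label, and its ring lies at the middle of the lid.
- new_3: a new tin, in the board tray at the start (two or three are there; an absent one reads None): plain steel cylinder 60 mm across, 74 mm tall, 0.2 to 0.42 kg. Origin: centre of its underside; z up its axis (the lower half is the heavier); x from the axis to the middle of its label.
- new_3_label (a point): middle of that tin's label, on its side 30 mm from the axis, 38 mm above its base. The label is a white paper patch with dark upright bars, 33 x 44 mm, on one side only. The flat ring-pull lid shows the same direction from above: the pull is riveted near the rim above the label, and its ring lies at the middle of the lid.
- old_1: an older tin of the same kind, size and weight, standing in the wire-sided row at the start with empty space before it. Origin: centre of its underside; z up. Which way its label faces does not matter.
- old_2: an older tin of the same kind, size and weight, standing in the wire-sided row at the start with empty space before it. Origin: centre of its underside; z up. Which way its label faces does not matter.
- reader: the code reader, fixed: base plate 190 x 240 x 8 mm, on its far part a grey block 60 x 230 mm, top 78 mm above the bench. Origin: underside of the plate, 10 mm to the robot's side of its centre; x points from the strip to the block, y along the block, z up. The block's front face at x = +45 mm has a dark window 212 mm wide that looks to -x.
- reader_strip (a point): centre of the dark rubber strip, 70 x 236 mm, flush on the plate before the window, top 8 mm above the bench; reader x = -30 mm. Tins are read that stand upright with their axes within 25 mm of the strip's middle line and within 100 mm of this point along y, the tin's x within 20 degrees of the reader's x.
- read_button (a joint): travel of the push button on top of the reader block: 0 = up, 0.006 m = fully down (spring, about 5 N); it counts as pressed beyond 0.0045 m for 0.1 s; it springs back
- read_button_top (a point): centre of the button's flat round top, 32 mm across, about 96 mm above the bench, above the middle of the reader block (reader x = +75 mm, y = 0); pressed straight down
- row: the stock row, fixed: plywood board 348 x 106 x 9 mm on which tins stand in single file between wire guides (78 mm clear, tops 36 mm above the bench), a wooden lip at the front and a stop at the back (tops 31 mm above the bench). Origin: underside of the board's centre; x along the row from front (robot's end) to back; z up.
- row_front (a point): middle of the front lip's inner face, at board level (row x = -160 mm). A tin against the lip has its axis at row x = -130 mm, the next one -70 mm, then -10, +50 and +110 mm: five tins fit with 20 mm to spare.
- row_back (a point): middle of the back stop's inner face, at board level (row x = +160 mm)
- tray: the delivery tray, fixed: shallow open cardboard tray 110 x 280 mm, walls 28 mm high and 3 mm thick, floor 3 mm. Origin: underside of its centre; y along its long side; z up. The new tins stand in it about 93 mm apart along y.
- tape_measure: a tape measure lying on the bench, 72 x 88 x 36 mm, origin under its centre; not part of the job
- combi_pliers: pliers lying on the bench, 179 x 74 x 13 mm, origin under their centre; not part of the job

How it is judged:
By the outcome, as a careful person would: the job done as asked, in the order asked, and still so for the second after the job is handed in, with the robot touching nothing.
Of new_1, new_2, new_3 only 2 to 3 are there at a start; the rules pass over those that are not, and their reading is None.
At some moment in a run one of new_1, new_2, new_3, old_1, old_2 may be knocked a few centimetres aside while the robot is not near it.
Once in a run the grip may slacken for a moment while it holds something.
It also fails if it takes over 210 s, if anything falls off the work surface, if the arm or the gripper's body presses on something with over 40 N, if the wrist force passes 120 N, or if a joint passes its speed limit or range.

ROBOT

A 7-joint arm with a two-finger parallel gripper is mounted at the origin on a cart in front of the work surface, level with it; the furniture and walls round the work are solid. World frame = base frame: x ahead of the robot, y to its left, z up, the work surface at z = 0. Lengths are in m, angles in rad, forces in N, time in s.
With the tool pointing down it reaches from about 0.425 to 0.875 m from the base axis. Payload 4.7 kg.
Tool frame: the origin (TCP) lies on the centre line of the jaws, within the pads' length; the fingertips stand 22 mm ahead of it and the grasp point (between the pads) lies 3 mm ahead of it; z points along the fingers, y is the line along which they close (so a half turn about z gives the same grasp; the last joint's range is limited). The gripper opens to 85 mm and grips with 20 to 120 N. Pads are 22 mm wide; open, the fingers measure 114 mm over their backs; the gripper's body (76 mm by 85 mm) begins 54 mm behind the grasp point. The pads swing forward as they close: fully open they stand 13 mm farther back than shut.
Start: joints at [0.014, 0.321, -0.07, 1.45, 0.023, 1.371, -0.057], TCP at [0.65, -0, 0.253] pointing down, gripper open.
Joint ranges: [-2.86, 2.86], [-0.3, 2.09], [-1.38, 1.24], [0.06, 2.45], [-1.56, 4.7], [0.09, 2.05], [-2.69, 2.69]. Speed limits (rad/s): [2.57, 2.57, 3.14, 3.14, 3.14, 3.14, 3.14].

INTERFACE

Orientations are given as a unit quaternion [x, y, z, w].
In Python, from station import * gives the robot as it stands.
- The arm moves only by the tool jog_arm, never from a script. Its argument "steps" is one flat list of numbers, 7 for each row, row after row: the shift along the tool's x, y, z scaled (see below), then the turn, a rotation vector about the tool's x, y, z scaled (see below), then the opening, from 0 (shut) to 1 (fully open). A call has 1 to 20 rows; each row shifts and turns the commanded pose from where the row before left it, along the tool's axes as they then stand; what a row does not reach is not made up. The controller multiplies each number of a shift by 0.5 m and each number of a turn by 60 degrees. A row lasts 1/12 s, in which the tool goes at most 41.7 mm and 7.16 degrees, less where a joint would pass 70% of its speed; a pose out of reach is approached as far as the arm can. A call with a number of a shift or a turn outside -1 to 1 is refused whole. A call with a gripper value outside its range is refused whole. The fingers move at their own pace and stop on an object; "newtons" is the grip in N (left out, the last holds). Time passes only in rows, so rows that do not move let the fingers close. It gives the time, the measured TCP pose, the force, the opening and the grip force at its end, in the units of the state.
- read_state(): the state, without advancing time (a new reading comes with each control period).
- snapshot(name): name is "scene" or "side" or "wrist"; returns a dict with "pixels" (420x560x3 uint8, blue, green, red), "range_z" (420x560 float32, m along the optical axis (not along the pixel's ray), 0 where there is no reading), "camera_matrix" (3x3 intrinsics, pixels), "distortion" ([k1, k2, p1, p2, k3] as OpenCV has them; the pictures are not rectified), "R" (3x3) and "t" (3): a world point X has camera coordinates R X + t; the wrist camera has in their place "tool_from_camera" (4x4, takes a point from camera to tool coordinates, whose origin is the TCP and whose axes are the flange's). Camera axes: x right, y down, z forward; pixel columns grow to the right and rows downward; lengths in m; the calibration is good to about 2 mm. A picture is of the moment at which its call begins: read the wrist's pose just before it.
- hand_in(): hands the job in; it is judged then, once.
The state is a dict: "t": time; "joint_pos": joint angles; "dq": joint speeds; "joint_torque": joint torques, N m; "position": TCP position; "tcp_rot": TCP orientation; "ft_force": force on the tool from outside, world axes, zero at the start; "ft_torque": the same for the moment, N m; "gripper_width": opening from 0.0 (shut) to 1.0 (fully open); "grip_force": force on a finger pad.
Only numpy, scipy, OpenCV 4.12 (cv2) and the standard library are available. Lean on these libraries where they do the work, as an engineer would, in place of code of your own. Each camera call takes 0.05 s, during which the arm holds its last target. There are 200 camera calls.

## Working session

There is one attempt and no reset: what is moved stays moved. The work goes in short steps, Python scripts to look and compute and a tool call to move; the robot and the scene stay as the last step left them, time stands still between calls to the robot, and variables do not carry over. Pictures are saved under pics/ and viewed, at most 14 in all, crops included, and the job is handed in when it is done.

Besides the shell and the picture viewer there is one more tool, called after "Request:" by a JSON object that holds its "fn" and its "kwargs", one argument or row to a line. jog_arm: Moves the arm, as the interface text tells. Its arguments: {"type":"object","properties":{"steps":{"type":"array","items":{"type":"number","minimum":-1,"maximum":1}},"newtons":{"type":"number"}},"required":["steps"]}

```bash
ls; mkdir -p pics; python3 - <<'E'
from station import *
import cv2,numpy as np
s=read_state();print(s['position'],s['tcp_rot'],s['t'])
for n in ["scene","side","wrist"]:
    d=snapshot(n);cv2.imwrite(f'pics/{n}0.png',d['pixels']);np.savez(f'pics/{n}0.npz',**d)
    print(n,d['camera_matrix'].tolist(),d['distortion'],d.get('R'),d.get('t'),d.get('tool_from_camera'))
a=[cv2.imread(f'pics/{n}0.png') for n in ["scene","side"]]
E
```

```text
pics
[ 6.49489385e-01 -5.27072817e-05  2.52193105e-01] [ 7.07102374e-01  7.07110498e-01 -7.30669614e-04 -6.65535521e-04] 0.0
scene [[506.1046799184184, 0.0, 287.88860451288406], [0.0, 506.1046799184184, 213.09746628647991], [0.0, 0.0, 1.0]] [-0.06295104  0.          0.          0.          0.        ] [[-0.58602956 -0.81021008 -0.01135698]
 [-0.55319659  0.41029289 -0.72500571]
 [ 0.59206662 -0.41859213 -0.68864922]] [0.25626974 0.37433794 1.24802084] None
side [[481.7266684173227, 0.0, 287.39910142785607], [0.0, 481.7266684173227, 209.53205628843602], [0.0, 0.0, 1.0]] [-0.05949136  0.          0.          0.          0.        ] [[ 0.88097988 -0.47301967  0.01126243]
 [-0.19789564 -0.38998471 -0.89930487]
 [ 0.42978107  0.79004071 -0.43717721]] [-0.49647105  0.15148883  1.0206014 ] None
wrist [[323.4940529516781, 0.0, 279.3282657464915], [0.0, 323.4940529516781, 205.9536762549165], [0.0, 0.0, 1.0]] [-0.01304781  0.          0.          0.          0.        ] None None [[-6.65182097e-04 -9.55591919e-01 -2.94692452e-01  7.49506816e-02]
 [ 9.99999568e-01 -8.26937473e-04  4.24282863e-04  3.11196598e-04]
 [-6.49133507e-04 -2.94692043e-01  9.55592057e-01 -1.20044484e-01]
 [ 0.00000000e+00  0.00000000e+00  0.00000000e+00  1.00000000e+00]]
```

View pics/scene0.png

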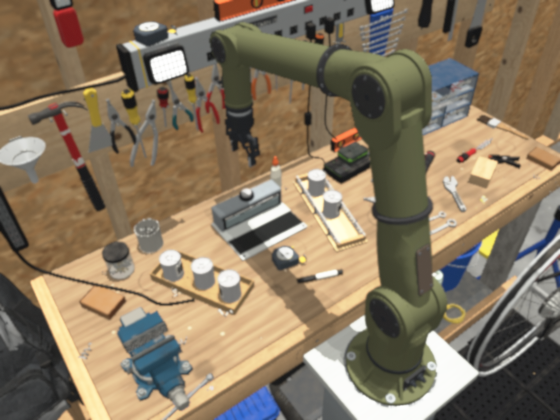

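View pics/side0.png

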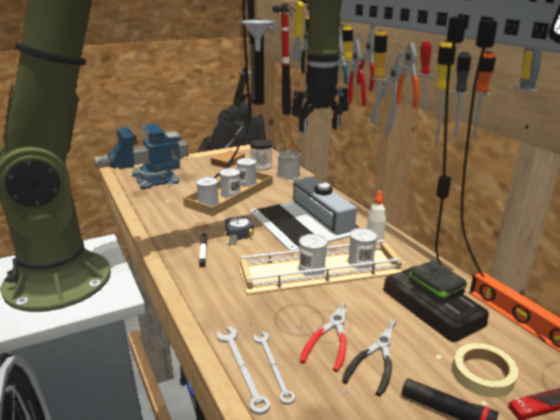

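View pics/wrist0.png

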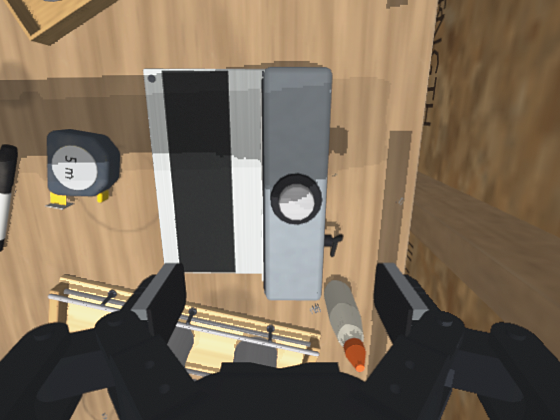

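```bash
cat > h.py <<'E'
from station import *
import cv2,numpy as np
from scipy.spatial.transform import Rotation as Ro
def snap(n):
    s=read_state(); d=snapshot(n)
    if n=="wrist":
        T=np.eye(4);T[:3,:3]=Ro.from_quat(s['tcp_rot']).as_matrix();T[:3,3]=s['position']
        C=T@d['tool_from_camera'];
    else:
        C=np.eye(4);C[:3,:3]=d['R'].T;C[:3,3]=-d['R'].T@d['t']
    d['C']=C;return d
def load(f,T=None):
    d=dict(np.load(f,allow_pickle=True))
    return d
def rays(d,uv):
    p=cv2.undistortPoints(np.asarray(uv,float).reshape(-1,1,2),d['camera_matrix'],d['distortion']).reshape(-1,2)
    return np.c_[p,np.ones(len(p))]
def plane(d,uv,z):
    r=rays(d,uv)@d['C'][:3,:3].T; o=d['C'][:3,3]
    return o+r*((z-o[2])/r[:,2])[:,None]
def cloud(d):
    H,W=d['range_z'].shape
    uv=np.stack(np.meshgrid(np.arange(W),np.arange(H)),-1).reshape(-1,2)
    X=rays(d,uv)*d['range_z'].reshape(-1,1)
    return (X@d['C'][:3,:3].T+d['C'][:3,3]).reshape(H,W,3)
def lids(d,zlo=.068,zhi=.09):
    """clusters of pixels at lid height: centre by minimal enclosing circle"""
    P=cloud(d);m=((P[...,2]>zlo)&(P[...,2]<zhi)&(d['range_z']>0)).astype(np.uint8)
    m=cv2.morphologyEx(m,cv2.MORPH_OPEN,np.ones((3,3)))
    n,L,st,_=cv2.connectedComponentsWithStats(m)
    out=[]
    for i in range(1,n):
        if st[i,4]<60: continue
        Q=P[L==i]; (c,r)=cv2.minEnclosingCircle(Q[:,:2].astype(np.float32))
        out.append((np.round(c,4),round(r,4),np.round(np.median(Q[:,2]),4),st[i,:5].tolist()))
    return out
E
python3 - <<'E'
from h import *
for n in ["scene","side","wrist"]:
    d=snap(n);print(n)
    for o in lids(d): print(o)
    if n=="wrist":
        # reader: strip corners and block corners, button
        print(plane(d,[(163,70),(229,70),(236,272),(177,272)],.008).round(4))
        print(plane(d,[(265,68),(329,67),(323,299),(264,299)],.078).round(4))
        print(plane(d,[(297,198)],.096).round(4))
        print(plane(d,[(95,160)],.036).round(4))
E
```

```text
scene
(array([ 0.8949, -1.9866]), 0.0961, np.float64(0.0777), [534, 17, 26, 10, 90])
(array([ 0.8678, -1.6262]), 0.0572, np.float64(0.079), [498, 35, 24, 9, 99])
(array([ 0.9049, -1.5081]), 0.0746, np.float64(0.0772), [477, 41, 20, 9, 71])
(array([ 0.9037, -0.5913]), 0.0412, np.float64(0.0788), [333, 101, 16, 8, 63])
(array([ 0.9009, -0.3057]), 0.1028, np.float64(0.0787), [258, 119, 46, 23, 210])
(array([ 0.655, -0.431]), 0.053, np.float64(0.0758), [338, 142, 29, 19, 335])
(array([0.8787, 0.1394]), 0.1767, np.float64(0.0794), [122, 155, 104, 44, 525])
(array([ 0.6161, -0.2462]), 0.0323, np.float64(0.0785), [308, 169, 17, 14, 199])
(array([ 0.6595, -0.0018]), 0.1163, np.float64(0.0761), [212, 180, 69, 39, 882])
(array([ 0.5032, -0.2192]), 0.0326, np.float64(0.0783), [323, 191, 19, 15, 230])
(array([0.8997, 0.5126]), 0.105, np.float64(0.0792), [26, 207, 69, 33, 373])
(array([0.8131, 0.3549]), 0.0189, np.float64(0.0784), [115, 214, 12, 9, 69])
(array([0.6866, 0.4235]), 0.0418, np.float64(0.086), [102, 241, 28, 24, 470])
(array([0.5813, 0.3044]), 0.0317, np.float64(0.075), [159, 249, 22,
[... 1905 characters left out ...]
 261, 57, 33, 1082])
(array([-0.0671, -0.365 ]), 0.0229, np.float64(0.0791), [12, 365, 16, 21, 125])
wrist
(array([ 0.6655, -0.0065]), 0.1164, np.float64(0.0773), [262, 67, 70, 233, 13072])
(array([0.8564, 0.0039]), 0.0887, np.float64(0.0782), [435, 101, 125, 162, 2873])
(array([ 0.7238, -0.1554]), 0.0169, np.float64(0.08), [333, 312, 30, 29, 526])
(array([ 0.9005, -0.2883]), 0.0098, np.float64(0.0728), [480, 409, 9, 11, 65])
[[ 0.5281  0.1117  0.008 ]
 [ 0.5974  0.1114  0.008 ]
 [ 0.5953 -0.1247  0.008 ]
 [ 0.5208 -0.1248  0.008 ]]
[[ 0.638   0.106   0.078 ]
 [ 0.692   0.1068  0.078 ]
 [ 0.6957 -0.1181  0.078 ]
 [ 0.6339 -0.118   0.078 ]]
[[ 0.6657 -0.003   0.096 ]]
[[0.4567 0.0216 0.036 ]]
```

Request:
{"fn": "jog_arm", "kwargs": {
  "steps": [0.054,-0.026,-0.01,0,0,0,1,0.054,-0.026,-0.01,0,0,0,1,0.054,-0.026,-0.01,0,0,0,1,0.054,-0.026,-0.01,0,0,0,1,0.054,-0.026,-0.01,0,0,0,1,0.054,-0.026,-0.01,0,0,0,1,0.054,-0.026,-0.01,0,0,0,1,0.054,-0.026,-0.01,0,0,0,1,0.054,-0.026,-0.01,0,0,0,1,0.054,-0.026,-0.01,0,0,0,1,0,0,0,0,0,0,1,0,0,0,0,0,0,1]
}}

```text
t: 1.3
position: [0.5188, 0.2724, 0.3039]
tcp_rot: [0.705, 0.709, 0.001, -0.0]
ft_force: [1.2, -0.6, 0.1]
gripper_width: 1.0
grip_force: 0.0
```

```bash
python3 - <<'E'
from h import *
d=snap("wrist");np.savez('pics/w1.npz',**d);cv2.imwrite('pics/w1.png',d['pixels'])
s=read_state();print(s['position'],Ro.from_quat(s['tcp_rot']).as_matrix().round(3).tolist(),s['t'])
for o in lids(d): print(o)
E
```

```text
[0.51988269 0.27018449 0.30339024] [[-0.001, 1.0, 0.001], [1.0, 0.001, -0.001], [-0.001, 0.001, -1.0]] 1.35
(array([0.3659, 0.4394]), 0.0471, np.float64(0.0791), [66, 0, 105, 15, 832])
(array([0.6854, 0.4192]), 0.0385, np.float64(0.086), [409, 0, 88, 73, 5215])
(array([0.812 , 0.3479]), 0.0154, np.float64(0.0714), [552, 93, 8, 31, 158])
(array([0.7317, 0.3042]), 0.0376, np.float64(0.0736), [464, 114, 46, 70, 513])
(array([0.5811, 0.3028]), 0.0302, np.float64(0.0739), [309, 123, 56, 55, 2397])
(array([0.6999, 0.3124]), 0.0179, np.float64(0.0739), [439, 125, 16, 33, 140])
(array([0.5023, 0.2439]), 0.0303, np.float64(0.0737), [238, 176, 53, 52, 2128])
(array([0.4196, 0.208 ]), 0.0304, np.float64(0.0737), [167, 207, 52, 49, 2005])
(array([0.6377, 0.049 ]), 0.0588, np.float64(0.0773), [362, 305, 29, 76, 1097])
```

View pics/w1.png

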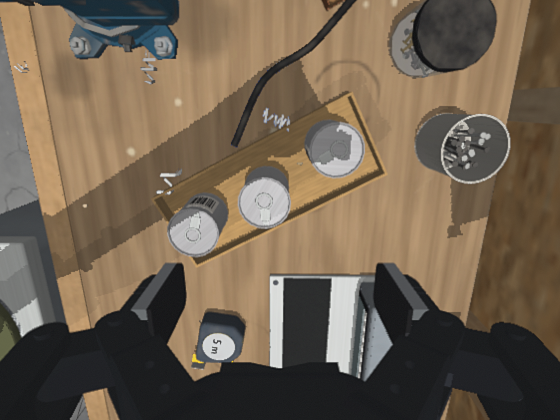

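```bash
python3 - <<'E'
from h import *
d=np.load('pics/w1.npz');im=d['pixels']
cs=[(193,230),(264,201),(336,150)]
cv2.imwrite('pics/z1.png',np.hstack([cv2.resize(im[v-32:v+32,u-32:u+32],(266,266),interpolation=cv2.INTER_CUBIC) for u,v in cs]))
E
```

```text
(no output)
```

View pics/z1.png

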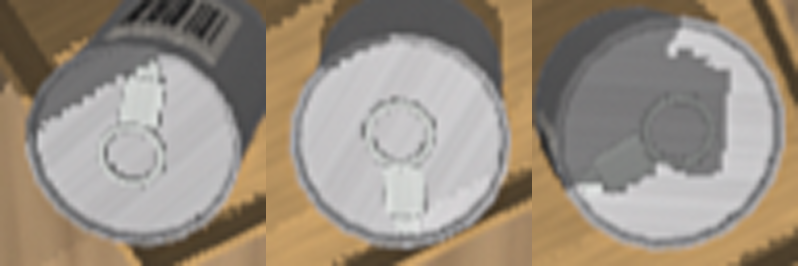

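Request:
{"fn": "jog_arm", "kwargs": {
  "steps": [0.0326,0.0612,0,0,0,0,1,0.0326,0.0612,0,0,0,0,1,0,0,0.0229,0,0,0.1146,1,0,0,0.0229,0,0,0.1146,1,0,0,0.0229,0,0,0.1146,1,0,0,0.0229,0,0,0.1146,1,0,0,0.0229,0,0,0.1146,1,0,0,0.0229,0,0,0.1146,1,0,0,0.0229,0,0,0.1146,1,0,0,0.0229,0,0,0.1146,1,0,0,0.0229,0,0,0.1146,1,0,0,0.0229,0,0,0.1146,1,0,0,0.0229,0,0,0.1146,1,0,0,0.0229,0,0,0.1146,1,0,0,0.0229,0,0,0.1146,1,0,0,0.0229,0,0,0.1146,1,0,0,0.0229,0,0,0.1146,1,0,0,0.0229,0,0,0.1146,1,0,0,0,0,0,0,1,0,0,0,0,0,0,1]
}}

```text
t: 3.02
position: [0.5816, 0.3006, 0.1192]
tcp_rot: [0.985, -0.173, -0.0, 0.001]
ft_force: [0.6, -0.2, -0.0]
gripper_width: 0.999
grip_force: 0.0
```

```bash
cat >> h.py <<'E'
def go(*tgts):
    """targets (x,y,z,psi_deg) in turn: shift in tool axes /0.5 (tool upright, after/before turn) """
    s=read_state();p=np.array(s['position']);R=Ro.from_quat(s['tcp_rot']).as_matrix()
    psi=np.degrees(np.arctan2(-R[0,0],R[1,0]));tilt=np.degrees(np.arccos(-R[2,2]))
    print('t',s['t'],'pos',p.round(4),'psi',psi.round(1),'tilt',tilt.round(2),'w',s['gripper_width'],'q7',round(s['joint_pos'][6],2))
    for x,y,z,a in tgts:
        d=np.array([x,y])-p[:2]; 
        f=lambda a:np.r_[d@[-np.sin(np.radians(a)),np.cos(np.radians(a))],d@[np.cos(np.radians(a)),np.sin(np.radians(a))]]/.5
        print('to',(x,y,z,a),'xy@old',f(psi).round(4),'xy@new',f(a).round(4),'z',round((p[2]-z)/.5,4),'turn',round(-(a-psi)/60,4),'rows>=',round(max(np.hypot(*d)/.0417,abs(a-psi)/7.16),1))
        p=np.array([x,y,z]);psi=a
E
python3 - <<'E'
from h import *
go((.5811,.3028,.053,-110),(.5811,.3028,.2,-110),(.5605,-.084,.12,37))
E
```

```text
t 3.0167 pos [0.5816 0.3006 0.1192] psi -110.0 tilt 0.14 w 0.9989863488804758 q7 -2.43
to (0.5811, 0.3028, 0.053, -110) xy@old [-0.0024 -0.0039] xy@new [-0.0024 -0.0039] z 0.1325 turn 0.0008 rows>= 0.1
to (0.5811, 0.3028, 0.2, -110) xy@old [0. 0.] xy@new [0. 0.] z -0.294 turn 0.0 rows>= 0.0
to (0.5605, -0.084, 0.12, 37) xy@old [0.2259 0.741 ] xy@new [-0.593  -0.4985] z 0.16 turn -2.45 rows>= 20.5
```

Request:
{"fn": "jog_arm", "kwargs": {
  "steps": [-0.0005,-0.0005,0.0265,0,0,0,1,0,0,0.0265,0,0,0,1,0,0,0.0265,0,0,0,1,0,0,0.0265,0,0,0,1,0,0,0.0265,0,0,0,1,0,0,0,0,0,0,1,0,0,0,0,0,0,0,0,0,0,0,0,0,0,0,0,0,0,0,0,0,0,0,0,0,0,0,0,0,0,0,0,0,0,0,0,0,0,0,0,0,0,0,0,0,0,0,0,0,0,0,-0.01,0,0,0,0,0,0,-0.02,0,0,0,0,0,0,-0.04,0,0,0,0,0,0,-0.06,0,0,0,0,0,0,0,0,0,0,0],
  "newtons": 60
}}

```text
t: 4.52
position: [0.5839, 0.3045, 0.1252]
tcp_rot: [0.985, -0.174, 0.004, -0.003]
ft_force: [1.9, 1.1, -1.3]
gripper_width: 0.692
grip_force: 65.5
```

```bash
python3 - <<'E'
from h import *
go((.5605,-.084,.12,37));s=read_state();print(s['grip_force'],s['ft_force'])
E
```

```text
t 4.5167 pos [0.5839 0.3045 0.1252] psi -110.0 tilt 0.53 w 0.6916268511296388 q7 -2.43
to (0.5605, -0.084, 0.12, 37) xy@old [0.222  0.7461] xy@new [-0.5924 -0.505 ] z 0.0104 turn -2.4503 rows>= 20.5
65.52523378282785 [ 1.94478175  1.09094858 -1.30415472]
```

Request:
{"fn": "jog_arm", "kwargs": {
  "steps": [0.0222,0.0746,0,0,0,0,0,0.0222,0.0746,0,0,0,0,0,0.0222,0.0746,0,0,0,0,0,0.0222,0.0746,0,0,0,0,0,0.0222,0.0746,0,0,0,0,0,0.0222,0.0746,0,0,0,0,0,0.0222,0.0746,0,0,0,0,0,0.0222,0.0746,0,0,0,0,0,0.0222,0.0746,0,0,0,0,0,0.0222,0.0746,0,0,0,0,0,0,0,0,0,0,-0.1167,0,0,0,0,0,0,-0.1167,0,0,0,0,0,0,-0.1167,0,0,0,0,0,0,-0.1167,0,0,0,0,0,0,-0.1167,0,0,0,0,0,0,-0.1167,0,0,0,0,0,0,-0.1167,0,0,0,0,0,0,-0.1167,0,0,0,0,0,0,-0.1167,0,0,0,0,0,0,-0.1167,0]
}}

```text
t: 6.18
position: [0.5571, -0.0854, 0.1184]
tcp_rot: [0.905, 0.425, -0.0, -0.0]
ft_force: [0.4, 0.8, -4.0]
gripper_width: 0.69
grip_force: 66.2
```

Request:
{"fn": "jog_arm", "kwargs": {
  "steps": [0,0,0,0,0,-0.1167,0,0,0,0,0,0,-0.1167,0,0,0,0,0,0,-0.1167,0,0,0,0,0,0,-0.1167,0,0,0,0,0,0,-0.1167,0,0,0,0,0,0,-0.1167,0,0,0,0,0,0,-0.1167,0,0,0,0,0,0,-0.1167,0,0,0,0,0,0,-0.1167,0,0,0,0,0,0,-0.1167,0,0,0,0,0,0,-0.1167,0,0,0,0,0,0,0,0,0,0,0,0,0,0,0]
}}

```text
t: 7.27
position: [0.5573, -0.0856, 0.1185]
tcp_rot: [0.448, 0.894, -0.0, -0.0]
ft_force: [-0.3, -0.1, -3.9]
gripper_width: 0.689
grip_force: 66.2
```

```bash
python3 - <<'E'
from h import *
go((.5605,-.084,.061,37));s=read_state();print(s['grip_force'],s['ft_force'])
d=snap("scene");cv2.imwrite('pics/s2.png',cv2.resize(d['pixels'][120:320,100:380],None,fx=2.5,fy=2.5))
E
```

```text
t 7.2667 pos [ 0.5573 -0.0856  0.1185] psi 36.8 tilt 0.04 w 0.6888316315381414 q7 0.73
to (0.5605, -0.084, 0.061, 37) xy@old [-0.0013  0.0071] xy@new [-0.0014  0.0071] z 0.1151 turn -0.0029 rows>= 0.1
66.15901976823807 [-0.29781515 -0.05907562 -3.92940783]
```

View pics/s2.png

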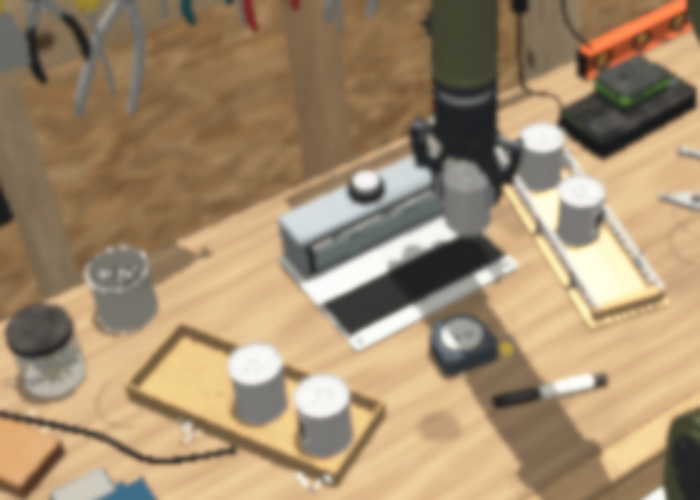

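Request:
{"fn": "jog_arm", "kwargs": {
  "steps": [-0.0013,0.007,0.02,0,0,0,0,0,0,0.02,0,0,0,0,0,0,0.02,0,0,0,0,0,0,0.02,0,0,0,0,0,0,0.02,0,0,0,0,0,0,0.01,0,0,0,0,0,0,0.006,0,0,0,0,0,0,0.002,0,0,0,0,0,0,0,0,0,0,0]
}}

```text
t: 8.07
position: [0.5612, -0.0841, 0.06]
tcp_rot: [0.446, 0.895, 0.0, 0.0]
ft_force: [0.8, 0.3, -4.3]
gripper_width: 0.692
grip_force: 66.7
```

```bash
python3 - <<'E'
from h import *
go();s=read_state();print(s['grip_force'],s['ft_force'])
E
```

```text
t 8.0667 pos [ 0.5612 -0.0841  0.06  ] psi 37.0 tilt 0.04 w 0.6924573189047922 q7 0.72
66.66724294424057 [ 0.80871593  0.29131305 -4.27840002]
```

Request:
{"fn": "jog_arm", "kwargs": {
  "steps": [0,0,0.002,0,0,0,0,0,0,0.001,0,0,0,0,0,0,0,0,0,0,0,0,0,0,0,0,0,0.8,0,0,0,0,0,0,0.8,0,0,0,0,0,0,0.9,0,0,0,0,0,0,1,0,0,0,0,0,0,1,0,0,0,0,0,0,1,0,0,-0.01,0,0,0,1,0,0,-0.04,0,0,0,1,0,0,-0.04,0,0,0,1,0,0,-0.04,0,0,0,1,0,0,-0.05,0,0,0,1,0,0,-0.05,0,0,0,1,0,0,-0.05,0,0,0,1,0,0,0,0,0,0,1]
}}

```text
t: 9.48
position: [0.5639, -0.0843, 0.2046]
tcp_rot: [0.446, 0.895, 0.002, 0.005]
ft_force: [1.6, 0.6, 0.3]
gripper_width: 1.003
grip_force: 0.0
```

```bash
python3 - <<'E'
from h import *
go((.5023,.2439,.12,-84));
for n in ("side","scene"):
    for o in lids(snap(n)):
        if o[1]<.045 and .38<o[0][0]<.72: print(n,o[:3])
E
```

```text
t 9.4833 pos [ 0.5639 -0.0843  0.2046] psi 37.0 tilt 0.57 w 1.0026931349198434 q7 0.73
to (0.5023, 0.2439, 0.12, -84) xy@old [0.5983 0.2968] xy@new [-0.054  -0.6657] z 0.1693 turn 2.017 rows>= 16.9
side (array([0.5024, 0.2435]), 0.0318, np.float64(0.0739))
side (array([0.4171, 0.2078]), 0.0337, np.float64(0.0737))
side (array([ 0.5649, -0.0876]), 0.0327, np.float64(0.0782))
side (array([ 0.6161, -0.2496]), 0.0318, np.float64(0.0792))
side (array([ 0.5042, -0.2234]), 0.032, np.float64(0.0792))
scene (array([ 0.6154, -0.2469]), 0.033, np.float64(0.0789))
scene (array([ 0.506 , -0.2185]), 0.0327, np.float64(0.0785))
scene (array([ 0.5639, -0.0816]), 0.0326, np.float64(0.0778))
scene (array([0.686 , 0.4232]), 0.0421, np.float64(0.0862))
scene (array([0.5021, 0.2447]), 0.0324, np.float64(0.0747))
scene (array([0.4198, 0.2088]), 0.0329, np.float64(0.0747))
```

Request:
{"fn": "jog_arm", "kwargs": {
  "steps": [0.0665,0.033,0,0,0,0,1,0.0665,0.033,0,0,0,0,1,0.0665,0.033,0,0,0,0,1,0.0665,0.033,0,0,0,0,1,0.0665,0.033,0,0,0,0,1,0.0665,0.033,0,0,0,0,1,0.0665,0.033,0,0,0,0,1,0.0665,0.033,0,0,0,0,1,0.0665,0.033,0,0,0,0,1,0,0,0.01,0,0,0.1186,1,0,0,0.01,0,0,0.1186,1,0,0,0.01,0,0,0.1186,1,0,0,0.01,0,0,0.1186,1,0,0,0.01,0,0,0.1186,1,0,0,0.01,0,0,0.1186,1,0,0,0.01,0,0,0.1186,1,0,0,0.01,0,0,0.1186,1,0,0,0.01,0,0,0.1186,1,0,0,0.01,0,0,0.1186,1,0,0,0.01,0,0,0.1186,1]
}}

```text
t: 11.25
position: [0.4983, 0.2438, 0.1416]
tcp_rot: [0.912, 0.41, -0.001, 0.0]
ft_force: [-0.2, 0.7, 0.0]
gripper_width: 0.999
grip_force: 0.0
```

Request:
{"fn": "jog_arm", "kwargs": {
  "steps": [0,0,0.01,0,0,0.1186,1,0,0,0.01,0,0,0.1186,1,0,0,0.01,0,0,0.1186,1,0,0,0.01,0,0,0.1186,1,0,0,0.01,0,0,0.1186,1,0,0,0.01,0,0,0.1186,1,0,0,0,0,0,0,1,0,0,0,0,0,0,1,0,0,0,0,0,0,1]
}}

```text
t: 12.0
position: [0.4989, 0.2442, 0.1129]
tcp_rot: [0.999, 0.054, -0.0, 0.0]
ft_force: [-0.2, -0.0, 0.4]
gripper_width: 1.002
grip_force: 0.0
```

```bash
python3 - <<'E'
from h import *
go((.5023,.2439,.053,-84))
E
```

```text
t 12.0 pos [0.4989 0.2442 0.1129] psi -83.8 tilt 0.05 w 1.001905578190097 q7 -1.99
to (0.5023, 0.2439, 0.053, -84) xy@old [0.0067 0.0014] xy@new [0.0067 0.0014] z 0.1199 turn 0.0039 rows>= 0.1
```

Request:
{"fn": "jog_arm", "kwargs": {
  "steps": [0.0067,0.0014,0.024,0,0,0,1,0,0,0.024,0,0,0,1,0,0,0.024,0,0,0,1,0,0,0.024,0,0,0,1,0,0,0.024,0,0,0,1,0,0,0,0,0,0,1,0,0,0,0,0,0,0,0,0,0,0,0,0,0,0,0,0,0,0,0,0,0,0,0,0,0,0,0,0,0,0,0,0,0,0,0,0,0,0,0,0,0,0,0,0,0,0,0,0,0,0,-0.01,0,0,0,0,0,0,-0.02,0,0,0,0,0,0,-0.04,0,0,0,0,0,0,-0.06,0,0,0,0,0,0,0,0,0,0,0,0,0,0,0,0,0,0]
}}

```text
t: 13.58
position: [0.5038, 0.2447, 0.1207]
tcp_rot: [0.999, 0.053, 0.002, -0.001]
ft_force: [0.2, -0.7, -3.0]
gripper_width: 0.686
grip_force: 65.1
```

```bash
python3 - <<'E'
from h import *
go((.5605,-.006,.118,0));s=read_state();print(s['grip_force'],s['ft_force'])
E
```

```text
t 13.5833 pos [0.5038 0.2447 0.1207] psi -83.9 tilt 0.25 w 0.6860675464243549 q7 -1.99
to (0.5605, -0.006, 0.118, 0) xy@old [0.0598 0.5106] xy@new [-0.5014  0.1133] z 0.0054 turn -1.3991 rows>= 11.7
65.09291108697653 [ 0.23706132 -0.65701765 -2.95898716]
```

Request:
{"fn": "jog_arm", "kwargs": {
  "steps": [0.0085,0.073,0,0,0,0,0,0.0085,0.073,0,0,0,0,0,0.0085,0.073,0,0,0,0,0,0.0085,0.073,0,0,0,0,0,0.0085,0.073,0,0,0,0,0,0.0085,0.073,0,0,0,0,0,0.0085,0.073,0,0,0,0,0,0,0,0,0,0,-0.1166,0,0,0,0,0,0,-0.1166,0,0,0,0,0,0,-0.1166,0,0,0,0,0,0,-0.1166,0,0,0,0,0,0,-0.1166,0,0,0,0,0,0,-0.1166,0,0,0,0,0,0,-0.1166,0,0,0,0,0,0,-0.1166,0,0,0,0,0,0,-0.1166,0,0,0,0,0,0,-0.1166,0,0,0,0,0,0,-0.1166,0,0,0,0,0,0,-0.1166,0,0,0,0,0,0,0,0]
}}

```text
t: 15.25
position: [0.5579, -0.0069, 0.117]
tcp_rot: [0.706, 0.708, -0.001, -0.001]
ft_force: [0.5, 0.1, -2.7]
gripper_width: 0.689
grip_force: 65.6
```

```bash
python3 - <<'E'
from h import *
go((.5605,-.006,.058,0));s=read_state();print(s['grip_force'],s['ft_force'])
E
```

```text
t 15.25 pos [ 0.5579 -0.0069  0.117 ] psi 0.2 tilt 0.17 w 0.6891756197348549 q7 -0.06
to (0.5605, -0.006, 0.058, 0) xy@old [0.0018 0.0052] xy@new [0.0019 0.0052] z 0.1179 turn 0.003 rows>= 0.1
65.59456028044224 [ 0.45931393  0.092667   -2.66211538]
```

Request:
{"fn": "jog_arm", "kwargs": {
  "steps": [0.0018,0.0052,0.02,0,0,0,0,0,0,0.02,0,0,0,0,0,0,0.02,0,0,0,0,0,0,0.02,0,0,0,0,0,0,0.02,0,0,0,0,0,0,0.01,0,0,0,0,0,0,0.006,0,0,0,0,0,0,0.002,0,0,0,0,0,0,0.001,0,0,0,0,0,0,0,0,0,0,0,0,0,0,0,0,0,0]
}}

```text
t: 16.17
position: [0.5622, -0.0061, 0.0592]
tcp_rot: [0.707, 0.707, 0.0, 0.0]
ft_force: [-0.1, -0.1, -2.0]
gripper_width: 0.687
grip_force: 66.1
```

Request:
{"fn": "jog_arm", "kwargs": {
  "steps": [0,0,0,0,0,0,0.8,0,0,0,0,0,0,0.8,0,0,0,0,0,0,0.9,0,0,0,0,0,0,1,0,0,0,0,0,0,1,0,0,0,0,0,0,1,0,0,-0.01,0,0,0,1,0,0,-0.04,0,0,0,1,0,0,-0.04,0,0,0,1,0,0,-0.04,0,0,0,1,0,0,-0.05,0,0,0,1,0,0,-0.05,0,0,0,1,0,0,-0.05,0,0,0,1,0,0,0,0,0,0,1,0,0,0,0,0,0,1]
}}

```text
t: 17.42
position: [0.5629, -0.006, 0.2011]
tcp_rot: [0.707, 0.707, 0.001, 0.002]
ft_force: [-0.3, 0.9, 0.3]
gripper_width: 1.0
grip_force: 0.0
```

```bash
python3 - <<'E'
from h import *
go((.4193,.208,.117,79));
for n in ("side","scene"):
    for o in lids(snap(n)):
        if o[1]<.045 and .38<o[0][0]<.72: print(n,o[:3])
E
```

```text
t 17.4167 pos [ 0.5629 -0.006   0.2011] psi 0.0 tilt 0.24 w 1.0000441329054588 q7 -0.06
to (0.4193, 0.208, 0.117, 79) xy@old [ 0.428  -0.2871] xy@new [0.3636 0.3653] z 0.1682 turn -1.3165 rows>= 11.0
side (array([0.6842, 0.4183]), 0.0411, np.float64(0.0835))
side (array([0.4213, 0.2074]), 0.0331, np.float64(0.0736))
side (array([ 0.6164, -0.2499]), 0.0319, np.float64(0.0791))
side (array([ 0.5241, -0.2192]), 0.0323, np.float64(0.0793))
scene (array([ 0.6218, -0.2446]), 0.0352, np.float64(0.0782))
scene (array([ 0.5265, -0.2142]), 0.0333, np.float64(0.0786))
scene (array([ 0.5633, -0.0803]), 0.0328, np.float64(0.0778))
scene (array([ 0.5621, -0.0054]), 0.0332, np.float64(0.0773))
scene (array([0.6844, 0.4207]), 0.0402, np.float64(0.0859))
scene (array([0.4199, 0.21  ]), 0.0306, np.float64(0.0747))
```

Request:
{"fn": "jog_arm", "kwargs": {
  "steps": [0.0611,-0.041,0,0,0,0,1,0.0611,-0.041,0,0,0,0,1,0.0611,-0.041,0,0,0,0,1,0.0611,-0.041,0,0,0,0,1,0.0611,-0.041,0,0,0,0,1,0.0611,-0.041,0,0,0,0,1,0.0611,-0.041,0,0,0,0,1,0,0,0.014,0,0,-0.1097,1,0,0,0.014,0,0,-0.1097,1,0,0,0.014,0,0,-0.1097,1,0,0,0.014,0,0,-0.1097,1,0,0,0.014,0,0,-0.1097,1,0,0,0.014,0,0,-0.1097,1,0,0,0.014,0,0,-0.1097,1,0,0,0.014,0,0,-0.1097,1,0,0,0.014,0,0,-0.1097,1,0,0,0.014,0,0,-0.1097,1,0,0,0.014,0,0,-0.1097,1,0,0,0.014,0,0,-0.1097,1,0,0,0,0,0,0,1]
}}

```text
t: 19.18
position: [0.4163, 0.2069, 0.1123]
tcp_rot: [0.094, 0.996, -0.001, -0.002]
ft_force: [-1.0, 0.1, 0.4]
gripper_width: 0.998
grip_force: 0.0
```

```bash
python3 - <<'E'
from h import *
go((.4197,.208,.053,79))
E
```

```text
t 19.1833 pos [0.4163 0.2069 0.1123] psi 79.2 tilt 0.3 w 0.9983411561874138 q7 0.84
to (0.4197, 0.208, 0.053, 79) xy@old [-0.0062  0.0035] xy@new [-0.0062  0.0035] z 0.1186 turn 0.0026 rows>= 0.1
```

Request:
{"fn": "jog_arm", "kwargs": {
  "steps": [-0.0062,0.0035,0.0237,0,0,0,1,0,0,0.0237,0,0,0,1,0,0,0.0237,0,0,0,1,0,0,0.0237,0,0,0,1,0,0,0.0237,0,0,0,1,0,0,0,0,0,0,1,0,0,0,0,0,0,0,0,0,0,0,0,0,0,0,0,0,0,0,0,0,0,0,0,0,0,0,0,0,0,0,0,0,0,0,0,0,0,0,0,0,0,0,0,0,0,0,0,0,0,0,-0.01,0,0,0,0,0,0,-0.02,0,0,0,0,0,0,-0.04,0,0,0,0,0,0,-0.06,0,0,0,0,0,0,0,0,0,0,0,0,0,0,0,0,0,0]
}}

```text
t: 20.77
position: [0.4226, 0.2094, 0.1225]
tcp_rot: [0.096, 0.995, 0.001, 0.002]
ft_force: [-0.6, -0.3, -2.4]
gripper_width: 0.69
grip_force: 65.0
```

```bash
python3 - <<'E'
from h import *
go((.5610,.072,.118,0));s=read_state();print(s['grip_force'],s['ft_force'])
E
```

```text
t 20.7667 pos [0.4226 0.2094 0.1225] psi 79.0 tilt 0.21 w 0.6897023053696796 q7 0.84
to (0.561, 0.072, 0.118, 0) xy@old [-0.3241 -0.2169] xy@new [-0.2749  0.2767] z 0.009 turn 1.3164 rows>= 11.0
65.04081856459379 [-0.63845433 -0.28897367 -2.42315749]
```

Request:
{"fn": "jog_arm", "kwargs": {
  "steps": [-0.0648,-0.0434,0,0,0,0,0,-0.0648,-0.0434,0,0,0,0,0,-0.0648,-0.0434,0,0,0,0,0,-0.0648,-0.0434,0,0,0,0,0,-0.0648,-0.0434,0,0,0,0,0,0,0,0,0,0,0.1097,0,0,0,0,0,0,0.1097,0,0,0,0,0,0,0.1097,0,0,0,0,0,0,0.1097,0,0,0,0,0,0,0.1097,0,0,0,0,0,0,0.1097,0,0,0,0,0,0,0.1097,0,0,0,0,0,0,0.1097,0,0,0,0,0,0,0.1097,0,0,0,0,0,0,0.1097,0,0,0,0,0,0,0.1097,0,0,0,0,0,0,0.1097,0,0,0,0,0,0,0,0,0,0,0,0,0,0,0]
}}

```text
t: 22.35
position: [0.5589, 0.0714, 0.1194]
tcp_rot: [0.706, 0.708, -0.001, -0.001]
ft_force: [-0.0, 0.9, -2.5]
gripper_width: 0.691
grip_force: 64.8
```

```bash
python3 - <<'E'
from h import *
go((.5610,.072,.058,0));s=read_state();print(s['grip_force'],s['ft_force'])
E
```

```text
t 22.35 pos [0.5589 0.0714 0.1194] psi 0.2 tilt 0.14 w 0.6909608596131911 q7 -0.18
to (0.561, 0.072, 0.058, 0) xy@old [0.0012 0.0041] xy@new [0.0012 0.0041] z 0.1229 turn 0.0033 rows>= 0.1
64.76154925301671 [-0.03028687  0.87126641 -2.47911897]
```

Request:
{"fn": "jog_arm", "kwargs": {
  "steps": [0.0012,0.0041,0.02,0,0,0,0,0,0,0.02,0,0,0,0,0,0,0.02,0,0,0,0,0,0,0.02,0,0,0,0,0,0,0.02,0,0,0,0,0,0,0.01,0,0,0,0,0,0,0.006,0,0,0,0,0,0,0.004,0,0,0,0,0,0,0.002,0,0,0,0,0,0,0,0,0,0,0,0,0,0,0,0,0,0]
}}

```text
t: 23.27
position: [0.5619, 0.0721, 0.0614]
tcp_rot: [0.707, 0.707, -0.0, -0.0]
ft_force: [-5.6, -0.6, 8.3]
gripper_width: 0.691
grip_force: 66.0
```

Request:
{"fn": "jog_arm", "kwargs": {
  "steps": [0,0,0,0,0,0,0.8,0,0,0,0,0,0,0.8,0,0,0,0,0,0,0.9,0,0,0,0,0,0,1,0,0,0,0,0,0,1,0,0,0,0,0,0,1,0,0,-0.01,0,0,0,1,0,0,-0.04,0,0,0,1,0,0,-0.04,0,0,0,1,0,0,-0.06,0,0,0,1,0,0,-0.06,0,0,0,1,-0.03,0,-0.06,0,0,0,1,-0.03,0.02,-0.06,0,0,0,1,-0.04,0.02,-0.06,0,0,0,1,-0.04,0.02,-0.02,0,0,0,1,0,0,0,0,0,0,1,0,0,0,0,0,0,1]
}}

```text
t: 24.68
position: [0.5925, 0.0005, 0.2657]
tcp_rot: [0.708, 0.706, 0.001, 0.001]
ft_force: [0.4, 0.7, 0.0]
gripper_width: 0.997
grip_force: 0.0
```

```bash
python3 - <<'E'
from h import *
go((.6657,-.005,.15,0))
d=snap("wrist");cv2.imwrite('pics/w3.png',d['pixels']);np.savez('pics/w3.npz',**d)
for n,dd in (("wrist",d),("side",snap("side")),("scene",snap("scene"))):
    for o in lids(dd):
        if o[1]<.045 and .38<o[0][0]<.65: print(n,o)
E
```

```text
t 24.6833 pos [5.925e-01 5.000e-04 2.657e-01] psi -0.2 tilt 0.1 w 0.9970884854572204 q7 -0.05
to (0.6657, -0.005, 0.15, 0) xy@old [-0.0107  0.1464] xy@new [-0.0111  0.1463] z 0.2313 turn -0.0028 rows>= 1.8
wrist (array([0.5626, 0.0743]), 0.0301, np.float64(0.0788), [212, 73, 67, 68, 3537])
wrist (array([ 0.5629, -0.0074]), 0.0301, np.float64(0.0787), [218, 164, 61, 60, 2862])
wrist (array([ 0.5631, -0.0847]), 0.0306, np.float64(0.0787), [223, 237, 57, 55, 2442])
wrist (array([ 0.5242, -0.2154]), 0.0298, np.float64(0.0796), [197, 342, 51, 36, 1051])
side (array([ 0.6162, -0.2495]), 0.0315, np.float64(0.0792), [350, 228, 28, 19, 419])
side (array([ 0.5249, -0.218 ]), 0.0319, np.float64(0.0793), [307, 231, 27, 19, 423])
scene (array([ 0.6186, -0.2458]), 0.0344, np.float64(0.078), [308, 169, 18, 14, 205])
scene (array([ 0.5235, -0.2156]), 0.0355, np.float64(0.0783), [317, 187, 19, 15, 235])
scene (array([ 0.5613, -0.083 ]), 0.033, np.float64(0.0772), [276, 198, 19, 15, 238])
scene (array([ 0.5625, -0.0042]), 0.0331, np.float64(0.0776), [255, 208, 19, 16, 240])
scene (array([0.5614, 0.078 ]), 0.0318, np.float64(0.0779), [232, 219, 20, 17, 267])
```

View pics/w3.png

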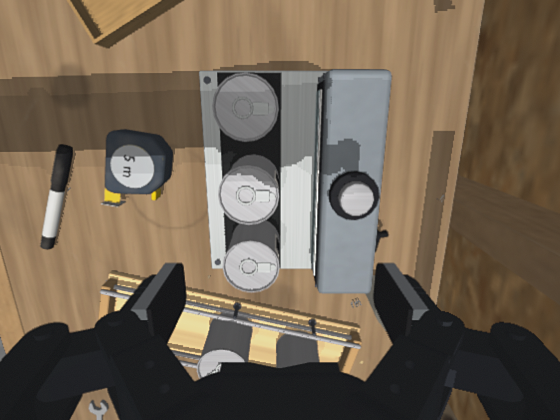

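```bash
python3 - <<'E'
from h import *
im=cv2.imread('pics/w3.png')
cs=[(246,106),(248,194),(250,265)]
cv2.imwrite('pics/z3.png',np.hstack([cv2.resize(im[v-33:v+33,u-33:u+33],(264,264),interpolation=cv2.INTER_CUBIC) for u,v in cs]))
E
```

```text
(no output)
```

View pics/z3.png

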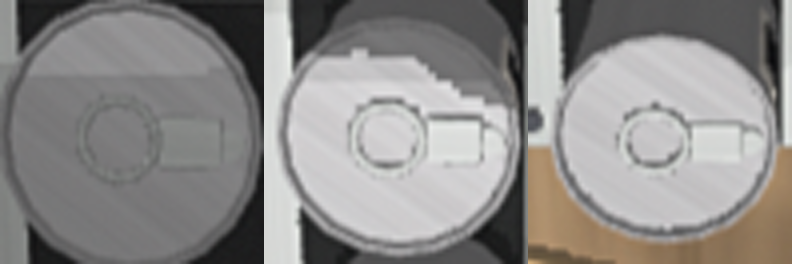

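Request:
{"fn": "jog_arm", "kwargs": {
  "steps": [-0.0027,0.0366,0.04,0,0,0,0,-0.0027,0.0366,0.04,0,0,0,0,-0.0027,0.0366,0.04,0,0,0,0,-0.0027,0.0366,0.04,0,0,0,0,0,0,0.04,0,0,0,0,0,0,0.03,0,0,0,0,0,0,0,0,0,0,0,0,0,0,0,0,0,0,0,0,0,0,0,0,0,0,0,0,0,0,0,0]
}}

```text
t: 25.67
position: [0.6658, -0.0028, 0.1513]
tcp_rot: [0.707, 0.707, 0.001, 0.001]
ft_force: [-0.5, -0.7, 0.5]
gripper_width: -0.001
grip_force: 0.0
```

```bash
python3 - <<'E'
from h import *
d=dict(np.load('pics/w3.npz'))
print(plane(d,[(355,194)],.096))
go((.6657,-.005,.120,0));s=read_state();print(s['ft_force'])
E
```

```text
[[ 0.66348786 -0.00256744  0.096     ]]
t 25.6667 pos [ 0.6658 -0.0028  0.1513] psi 0.0 tilt 0.14 w -0.0009471904371612475 q7 -0.04
to (0.6657, -0.005, 0.12, 0) xy@old [-0.0044 -0.0003] xy@new [-0.0044 -0.0003] z 0.0626 turn 0.0007 rows>= 0.1
[-0.50089256 -0.69282604  0.49788949]
```

Descend to just above contact, then press gently.

Request:
{"fn": "jog_arm", "kwargs": {
  "steps": [0,0,0.02,0,0,0,0,0,0,0.02,0,0,0,0,0,0,0.014,0,0,0,0,0,0,0.006,0,0,0,0,0,0,0.004,0,0,0,0,0,0,0.004,0,0,0,0,0,0,0.004,0,0,0,0,0,0,0,0,0,0,0,0,0,0,0,0,0,0]
}}

```text
t: 26.42
position: [0.6647, -0.0033, 0.116]
tcp_rot: [0.707, 0.707, -0.0, -0.0]
ft_force: [-6.7, 0.2, 12.3]
gripper_width: -0.002
grip_force: 6.3
```

Request:
{"fn": "jog_arm", "kwargs": {
  "steps": [0,0,0.002,0,0,0,0,0,0,0.002,0,0,0,0,0,0,0,0,0,0,0,0,0,0,0,0,0,0,0,0,0,0,0,0,0]
}}

```text
t: 26.83
position: [0.6648, -0.0033, 0.1159]
tcp_rot: [0.707, 0.707, 0.0, -0.0]
ft_force: [-10.8, -0.8, 20.7]
gripper_width: -0.002
grip_force: 10.1
```

```bash
python3 - <<'E'
from h import *
go();s=read_state();print(s['ft_force'])
d=snap("wrist");cv2.imwrite('pics/w4.png',d['pixels'])
P=cloud(d);print([ (o[0],o[1],o[2]) for o in lids(d,.07,.1)])
E
```

```text
t 26.8333 pos [ 0.6648 -0.0033  0.1159] psi -0.0 tilt 0.01 w -0.0021859201545383145 q7 -0.04
[-10.752042    -0.7992381   20.68158037]
[(array([0.6641, 0.0342]), 0.0777, np.float64(0.0774)), (array([0.5628, 0.0744]), 0.0308, np.float64(0.0786)), (array([ 0.5626, -0.0075]), 0.031, np.float64(0.0787)), (array([ 0.8205, -0.0536]), 0.0213, np.float64(0.0845)), (array([ 0.5554, -0.0678]), 0.0218, np.float64(0.0785)), (array([ 0.6655, -0.069 ]), 0.0114, np.float64(0.0776))]
```

Request:
{"fn": "jog_arm", "kwargs": {
  "steps": [0,0,-0.004,0,0,0,0,0,0,-0.004,0,0,0,0,0,0,0,0,0,0,0,0,0,0,0,0,0,0]
}}

```text
t: 27.22
position: [0.6652, -0.0033, 0.1161]
tcp_rot: [0.707, 0.707, 0.0, 0.0]
ft_force: [-1.4, -0.7, 5.8]
gripper_width: -0.001
grip_force: 3.0
```

Request:
{"fn": "jog_arm", "kwargs": {
  "steps": [0,0,-0.004,0,0,0,0,0,0,0,0,0,0,0,0,0,0,0,0,0,0]
}}

```text
t: 27.47
position: [0.6653, -0.0033, 0.1176]
tcp_rot: [0.707, 0.707, 0.0, 0.0]
ft_force: [-2.3, 0.7, 3.7]
gripper_width: 0.002
grip_force: 2.0
```

Request:
{"fn": "jog_arm", "kwargs": {
  "steps": [0,0,-0.004,0,0,0,0,0,0,0,0,0,0,0,0,0,0,0,0,0,0]
}}

```text
t: 27.72
position: [0.6653, -0.0033, 0.1195]
tcp_rot: [0.707, 0.707, 0.0, 0.0]
ft_force: [-1.4, 0.1, 2.8]
gripper_width: 0.001
grip_force: 1.4
```

Request:
{"fn": "jog_arm", "kwargs": {
  "steps": [0,0,-0.004,0,0,0,0,0,0,0,0,0,0,0,0,0,0,0,0,0,0]
}}

```text
t: 27.97
position: [0.6654, -0.0033, 0.1216]
tcp_rot: [0.707, 0.707, 0.0, 0.0]
ft_force: [0.4, -0.2, 1.6]
gripper_width: 0.002
grip_force: 0.8
```

Request:
{"fn": "jog_arm", "kwargs": {
  "steps": [0,0,-0.05,0,0,0,0.5,0,0,-0.06,0,0,0,1,0,0,-0.06,0,0,0,1,-0.05,-0.022,-0.06,0,0,0,1,-0.06,-0.022,-0.06,0,0,0,1,-0.06,-0.022,-0.06,0,0,0,1,-0.06,-0.022,0,0,0,0,1,-0.06,-0.022,0,0,0,0,1,-0.06,-0.022,0,0,0,0,1,-0.06,-0.022,0,0,0,0,1,-0.02,-0.022,0,0,0,0,1,0,0,0,0,0,0,1,0,0,0,0,0,0,1,0,0,0,0,0,0,1]
}}

```text
t: 29.13
position: [0.5789, -0.2134, 0.2934]
tcp_rot: [0.706, 0.708, 0.001, -0.0]
ft_force: [-0.3, 0.5, 1.1]
gripper_width: 1.0
grip_force: 0.0
```

```bash
python3 - <<'E'
from h import *
go()
d=snap("wrist");cv2.imwrite('pics/w5.png',d['pixels']);np.savez('pics/w5.npz',**d)
for o in lids(d): print(o)
E
```

```text
t 29.1333 pos [ 0.5789 -0.2134  0.2934] psi 0.1 tilt 0.08 w 0.9997619542730732 q7 0.33
(array([ 0.6624, -0.0817]), 0.0486, np.float64(0.0772), [335, 0, 69, 91, 5608])
(array([ 0.8304, -0.058 ]), 0.0259, np.float64(0.0787), [520, 0, 40, 40, 721])
(array([ 0.563 , -0.0854]), 0.0303, np.float64(0.0787), [231, 12, 64, 71, 3499])
(array([ 0.7246, -0.1603]), 0.0206, np.float64(0.0801), [404, 110, 24, 39, 533])
(array([ 0.5256, -0.2187]), 0.0301, np.float64(0.0796), [200, 157, 57, 56, 2484])
(array([ 0.6166, -0.2495]), 0.0303, np.float64(0.0797), [287, 186, 55, 54, 2335])
(array([ 0.9009, -0.341 ]), 0.0698, np.float64(0.0776), [530, 229, 30, 112, 1398])
(array([ 0.7616, -0.3251]), 0.0036, np.float64(0.079), [430, 270, 11, 10, 62])
(array([ 0.6566, -0.4373]), 0.0534, np.float64(0.078), [311, 320, 56, 59, 2606])
```

View pics/w5.png

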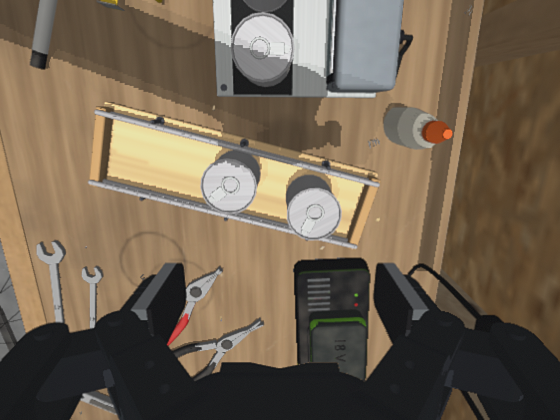

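```bash
python3 - <<'E'
from h import *
d=dict(np.load('pics/w5.npz'))
a=plane(d,[(109,109),(377,182),(92,182),(356,245)],.036);print('guides',a.round(4))
b=plane(d,[(111,118),(104,180)],.031);print('lip',b.round(4))
c=plane(d,[(370,182),(350,240)],.031);print('back',c.round(4))
P=cloud(d)
# heights along board region: lip/guide mask
m=(P[...,2]>.024)&(P[...,2]<.042)&(P[...,0]>.38)&(P[...,0]<.8)&(P[...,1]<-.12)&(P[...,1]>-.32)
Q=P[m];print(len(Q),Q[:,0].min(),Q[:,0].max())
u1=(a[1]-a[0])[:2];u2=(a[3]-a[2])[:2];print(np.degrees(np.arctan2(u1[1],u1[0])),np.degrees(np.arctan2(u2[1],u2[0])))
th=np.radians(-14.5)
for t in (-13,-14,-15,-16):
    th=np.radians(t);u=np.array([np.cos(th),np.sin(th)]);v=np.array([-u[1],u[0]])
    for nm,q in(('g',a),('lip',b),('back',c),('old',np.array([[.5256,-.2187],[.6166,-.2495]]))): print(t,nm,np.c_[q[:,:2]@u,q[:,:2]@v].round(4).tolist())
E
python3 - <<'E'
import cv2;im=cv2.imread('pics/w5.png');cv2.imwrite('pics/z5.png',cv2.resize(im[90:260,80:390],None,fx=2.5,fy=2.5))
E
```

```text
guides [[ 0.3882 -0.1409  0.036 ]
 [ 0.6962 -0.2243  0.036 ]
 [ 0.355  -0.2247  0.036 ]
 [ 0.6769 -0.3062  0.036 ]]
lip [[ 0.3865 -0.1508  0.031 ]
 [ 0.3671 -0.2234  0.031 ]]
back [[ 0.6893 -0.2255  0.031 ]
 [ 0.67   -0.3014  0.031 ]]
3773 0.3800457215155254 0.7226156052925254
-15.158959533489343 -14.195284848685317
-13 g [[0.4099, -0.0499], [0.7288, -0.062], [0.3965, -0.1391], [0.7284, -0.146]]
-13 lip [[0.4105, -0.06], [0.408, -0.1351]]
-13 back [[0.7223, -0.0647], [0.7207, -0.143]]
-13 old [[0.5613, -0.0949], [0.6569, -0.1044]]
-14 g [[0.4107, -0.0428], [0.7298, -0.0492], [0.3988, -0.1322], [0.7309, -0.1333]]
-14 lip [[0.4115, -0.0528], [0.4103, -0.1279]]
-14 back [[0.7234, -0.052], [0.723, -0.1304]]
-14 old [[0.5629, -0.085], [0.6586, -0.0929]]
-15 g [[0.4114, -0.0356], [0.7306, -0.0365], [0.4011, -0.1252], [0.7331, -0.1205]]
-15 lip [[0.4123, -0.0457], [0.4124, -0.1208]]
-15 back [[0.7242, -0.0394], [0.7252, -0.1177]]
-15 old [[0.5643, -0.0752], [0.6602, -0.0814]]
-16 g [[0.412, -0.0284], [0.7311, -0.0237], [0.4032, -0.1182], [0.7351, -0.1077]]
-16 lip [[0.4131, -0.0384], [0.4145, -0.1135]]
-16 back [[0.7247, -0.0268], [0.7271, -0.1051]]
-16 old [[0.5655, -0.0654], [0.6615, -0.0699]]
```

View pics/z5.png

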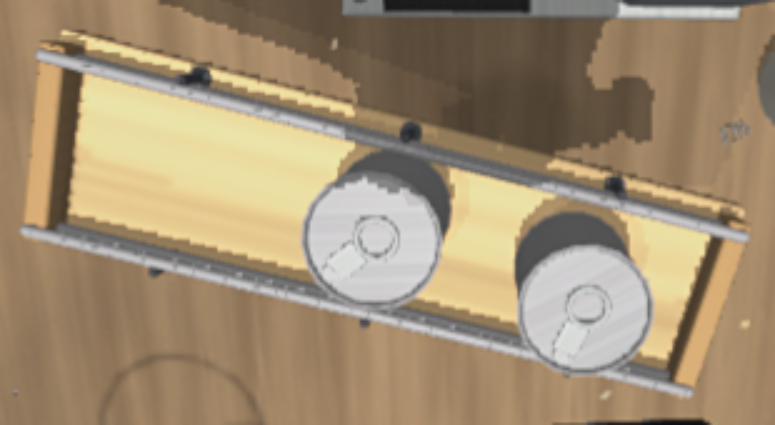

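```bash
python3 - <<'E'
from h import *
d=dict(np.load('pics/w5.npz'))
Z=lambda l:[(80+x/2.5,90+y/2.5) for x,y in l]
th=np.radians(-14.6);u=np.array([np.cos(th),np.sin(th)]);v=np.array([-u[1],u[0]])
for nm,l,z in (('liptop',[(68,70),(48,228)],.031),('lipbot',[(80,90),(67,215)],.009),('backtop',[(714,236),(674,364)],.031),('backbot',[(706,240),(668,352)],.009),('gu',[(40,55),(345,133),(745,237)],.036),('gl',[(25,231),(330,307),(690,391)],.036)):
    q=plane(d,Z(l),z)[:,:2];print(nm,np.c_[q@u,q@v].round(4).tolist())
# board z=9mm pixels extents, depth cloud
P=cloud(d);X=np.stack([P[...,:2]@u,P[...,:2]@v,P[...,2]],-1).reshape(-1,3)
k=(X[:,1]>-.10)&(X[:,1]<-.07)&(X[:,0]>.36)&(X[:,0]<.54)
for lo in np.arange(.385,.425,.003):
    z=X[k&(X[:,0]>=lo)&(X[:,0]<lo+.003),2];print(lo.round(3),len(z),z.max().round(3) if len(z) else '',np.median(z).round(3) if len(z) else '')
k=(X[:,2]>.03)&(X[:,2]<.042)&(X[:,0]>.42)&(X[:,0]<.52)
h,e=np.histogram(X[k,1],np.arange(-.15,0,.003));print([(round(b,3),int(c)) for b,c in zip(e,h) if c])
E
```

```text
liptop [[0.4078, -0.0496], [0.406, -0.1266]]
lipbot [[0.4037, -0.0612], [0.404, -0.1253]]
backtop [[0.7197, -0.0486], [0.722, -0.1172]]
backbot [[0.7235, -0.0552], [0.7239, -0.1188]]
gu [[0.3972, -0.0454], [0.5374, -0.0449], [0.7326, -0.0445]]
gl [[0.3979, -0.1291], [0.5471, -0.1296], [0.7328, -0.1275]]
0.385 0  
0.388 0  
0.391 14 0.03 0.03
0.394 60 0.032 0.03
0.397 66 0.032 0.031
0.4 73 0.032 0.03
0.403 274 0.032 0.02
0.406 54 0.011 0.009
0.409 58 0.01 0.008
0.412 60 0.011 0.009
0.415 57 0.01 0.009
0.418 60 0.011 0.009
0.421 58 0.011 0.009
0.424 54 0.011 0.009
[(np.float64(-0.135), 19), (np.float64(-0.132), 123), (np.float64(-0.129), 243), (np.float64(-0.126), 32), (np.float64(-0.051), 34), (np.float64(-0.048), 223), (np.float64(-0.045), 215), (np.float64(-0.042), 15), (np.float64(-0.039), 3)]
```

Request:
{"fn": "jog_arm", "kwargs": {
  "steps": [-0.0053,-0.0533,0,0,0,0,1,-0.0053,-0.0533,0,0,0,0,1,0,0,0.0278,0,0,-0.1142,1,0,0,0.0278,0,0,-0.1142,1,0,0,0.0278,0,0,-0.1142,1,0,0,0.0278,0,0,-0.1142,1,0,0,0.0278,0,0,-0.1142,1,0,0,0.0278,0,0,-0.1142,1,0,0,0.0278,0,0,-0.1142,1,0,0,0.0278,0,0,-0.1142,1,0,0,0.0278,0,0,-0.1142,1,0,0,0.0278,0,0,-0.1142,1,0,0,0.0278,0,0,-0.1142,1,0,0,0,0,0,0,1,0,0,0,0,0,0,1,0,0,0,0,0,0,1]
}}

```text
t: 30.52
position: [0.5259, -0.2199, 0.1415]
tcp_rot: [0.128, 0.992, -0.0, 0.001]
ft_force: [-0.5, 0.1, 0.1]
gripper_width: 0.998
grip_force: 0.0
```

```bash
cat >> h.py <<'E'
th=np.radians(-14.6);U=np.array([np.cos(th),np.sin(th)]);V=np.array([-U[1],U[0]])
def row(s,v=-.087): return tuple((s*U+v*V).round(4))
def sv(p): return (np.asarray(p)[:2]@U).round(4),(np.asarray(p)[:2]@V).round(4)
E
python3 - <<'E'
from h import *
go((.5256,-.2187,.065,75.4),(*row(.4365),.07,75.4))
for o in lids(snap("side")):
        if o[1]<.045 and .38<o[0][0]<.72: print(o[:3])
E
```

```text
t 30.5167 pos [ 0.5259 -0.2199  0.1415] psi 75.3 tilt 0.07 w 0.9983029260406717 q7 1.67
to (0.5256, -0.2187, 0.065, 75.4) xy@old [0.0012 0.0022] xy@new [0.0012 0.0022] z 0.1531 turn -0.0017 rows>= 0.0
to (np.float64(0.4005), np.float64(-0.1942), 0.07, 75.4) xy@old [ 0.2545 -0.0157] xy@new [ 0.2545 -0.0157] z -0.01 turn -0.0 rows>= 3.1
(array([0.6855, 0.4196]), 0.0428, np.float64(0.0849))
(array([ 0.6642, -0.0917]), 0.0397, np.float64(0.0764))
(array([ 0.6177, -0.2509]), 0.0323, np.float64(0.0793))
(array([ 0.5257, -0.2187]), 0.0325, np.float64(0.0792))
```

Request:
{"fn": "jog_arm", "kwargs": {
  "steps": [0.0012,0.0022,0.0255,0,0,0,1,0,0,0.0255,0,0,0,1,0,0,0.0255,0,0,0,1,0,0,0.0255,0,0,0,1,0,0,0.0255,0,0,0,1,0,0,0.0255,0,0,0,1,0,0,0,0,0,0,1,0,0,0,0,0,0,0,0,0,0,0,0,0,0,0,0,0,0,0,0,0,0,0,0,0,0,0,0,0,0,0,0,0,0,0,0,0,0,0,0,0,0,0,0,0,0,0,0,0,0,0,-0.01,0,0,0,0,0,0,0,0,0,0,0,0,0,0,0,0,0,0]
}}

```text
t: 31.98
position: [0.5243, -0.2193, 0.0691]
tcp_rot: [0.127, 0.992, 0.0, -0.0]
ft_force: [-0.3, 0.5, -2.3]
gripper_width: 0.685
grip_force: 64.7
```

```bash
python3 - <<'E'
from h import *
go((*row(.4375),.07,75.4));s=read_state();print(s['grip_force'],s['ft_force'])
E
```

```text
t 31.9833 pos [ 0.5243 -0.2193  0.0691] psi 75.4 tilt 0.04 w 0.6848446368269901 q7 1.67
to (np.float64(0.4014), np.float64(-0.1945), 0.07, 75.4) xy@old [ 0.2504 -0.0141] xy@new [ 0.2504 -0.014 ] z -0.0018 turn -0.0003 rows>= 3.0
64.7015118598938 [-0.26411934  0.5402793  -2.34948011]
```

Request:
{"fn": "jog_arm", "kwargs": {
  "steps": [0.0417,-0.0023,0,0,0,0,0,0.0417,-0.0023,0,0,0,0,0,0.0417,-0.0023,0,0,0,0,0,0.0417,-0.0023,0,0,0,0,0,0.0417,-0.0023,0,0,0,0,0,0.0417,-0.0023,0,0,0,0,0,0,0,0,0,0,0,0,0,0,0,0,0,0,0,0,0,0.004,0,0,0,0,0,0,0.004,0,0,0,0,0,0,0.002,0,0,0,0,0,0,0,0,0,0,0,0,0,0,0,0,0,0]
}}

```text
t: 33.07
position: [0.4036, -0.1948, 0.0654]
tcp_rot: [0.127, 0.992, -0.0, 0.001]
ft_force: [-0.9, 0.2, 8.1]
gripper_width: 0.686
grip_force: 66.3
```

```bash
python3 - <<'E'
from h import *
go((*row(.4345),.065,75.4));s=read_state();print(sv(s['position']),s['grip_force'],s['ft_force'])
E
```

```text
t 33.0667 pos [ 0.4036 -0.1948  0.0654] psi 75.4 tilt 0.08 w 0.6860975764998665 q7 1.71
to (np.float64(0.3985), np.float64(-0.1937), 0.065, 75.4) xy@old [ 0.0104 -0.0003] xy@new [ 0.0104 -0.0003] z 0.0007 turn 0.0001 rows>= 0.1
(np.float64(0.4397), np.float64(-0.0868)) 66.3447618484497 [-0.9388437   0.22842608  8.06030335]
```

Request:
{"fn": "jog_arm", "kwargs": {
  "steps": [0.002,0,-0.001,0,0,0,0,0.002,0,0,0,0,0,0,0.002,0,0,0,0,0,0,0.002,0,0,0,0,0,0,0,0,0,0,0,0,0,0,0,0,0,0,0,0]
}}

```text
t: 33.57
position: [0.3995, -0.194, 0.0656]
tcp_rot: [0.127, 0.992, -0.0, 0.002]
ft_force: [4.9, -1.4, 5.4]
gripper_width: 0.689
grip_force: 65.5
```

Request:
{"fn": "jog_arm", "kwargs": {
  "steps": [0.002,0,0,0,0,0,0,0.002,0,0,0,0,0,0,0.002,0,0,0,0,0,0,0,0,0,0,0,0,0,0,0,0,0,0,0,0]
}}

```text
t: 33.98
position: [0.3964, -0.1932, 0.0656]
tcp_rot: [0.127, 0.992, -0.0, 0.001]
ft_force: [3.7, -1.9, 5.2]
gripper_width: 0.687
grip_force: 65.5
```

Request:
{"fn": "jog_arm", "kwargs": {
  "steps": [0.002,0,0,0,0,0,0,0.002,0,0,0,0,0,0,0,0,0,0,0,0,0,0,0,0,0,0,0,0]
}}

```text
t: 34.32
position: [0.396, -0.1931, 0.0658]
tcp_rot: [0.127, 0.992, -0.001, 0.003]
ft_force: [6.8, -2.3, 2.0]
gripper_width: 0.687
grip_force: 65.6
```

Request:
{"fn": "jog_arm", "kwargs": {
  "steps": [0.002,0,0,0,0,0,0,0.002,0,0,0,0,0,0,0,0,0,0,0,0,0,0,0,0,0,0,0,0]
}}

```text
t: 34.65
position: [0.3956, -0.193, 0.0661]
tcp_rot: [0.127, 0.992, -0.001, 0.005]
ft_force: [10.7, -2.9, -1.3]
gripper_width: 0.69
grip_force: 65.3
```

Request:
{"fn": "jog_arm", "kwargs": {
  "steps": [-0.003,0,0,0,0,0,0,0,0,0,0,0,0,0,0,0,0,0,0,0,0.8,0,0,0,0,0,0,0.8,0,0,0,0,0,0,0.9,0,0,0,0,0,0,1,0,0,0,0,0,0,1,0,0,0,0,0,0,1,0,0,-0.01,0,0,0,1,0,0,-0.04,0,0,0,1,0,0,-0.04,0,0,0,1,0,0,-0.06,0,0,0,1,0,0,-0.06,0,0,0,1,0,0,0,0,0,0,1,0,0,0,0,0,0,1]
}}

```text
t: 35.9
position: [0.3939, -0.1927, 0.1719]
tcp_rot: [0.127, 0.992, -0.001, 0.002]
ft_force: [0.1, 0.4, -0.9]
gripper_width: 1.001
grip_force: 0.0
```

```bash
python3 - <<'E'
from h import *
for n in ("side","wrist"):
  for o in lids(snap(n)):
        if o[1]<.045 and .36<o[0][0]<.72: print(n,o[:3],sv(o[0]))
go((.6170,-.2500,.11,75.4))
E
```

```text
side (array([ 0.6154, -0.2512]), 0.0328, np.float64(0.0792)) (np.float64(0.6588), np.float64(-0.088))
side (array([ 0.4002, -0.1954]), 0.0323, np.float64(0.0792)) (np.float64(0.4365), np.float64(-0.0882))
wrist (array([ 0.3984, -0.1939]), 0.0304, np.float64(0.0797)) (np.float64(0.4344), np.float64(-0.0872))
wrist (array([ 0.55  , -0.0089]), 0.0194, np.float64(0.0782)) (np.float64(0.5345), np.float64(0.13))
wrist (array([ 0.5846, -0.0843]), 0.0139, np.float64(0.0802)) (np.float64(0.587), np.float64(0.0658))
t 36.0 pos [ 0.3922 -0.1919  0.1693] psi 75.4 tilt 0.05 w 1.0019395146147854 q7 1.71
to (0.617, -0.25, 0.11, 75.4) xy@old [-0.4644  0.0011] xy@new [-0.4644  0.0009] z 0.1186 turn -0.0003 rows>= 5.6
```

Request:
{"fn": "jog_arm", "kwargs": {
  "steps": [-0.058,0,0,0,0,0,1,-0.058,0,0,0,0,0,1,-0.058,0,0,0,0,0,1,-0.058,0,0,0,0,0,1,-0.058,0,0,0,0,0,1,-0.058,0,0,0,0,0,1,-0.058,0,0,0,0,0,1,-0.058,0,0,0,0,0,1,0,0,0.04,0,0,0,1,0,0,0.04,0,0,0,1,0,0,0.02,0,0,0,1,0,0,0,0,0,0,1,0,0,0,0,0,0,1]
}}

```text
t: 37.08
position: [0.6161, -0.2504, 0.1184]
tcp_rot: [0.127, 0.992, 0.0, -0.001]
ft_force: [0.3, -0.1, 0.9]
gripper_width: 1.001
grip_force: 0.0
```

```bash
python3 - <<'E'
from h import *
go((.6166,-.2500,.065,75.4),(*row(.500),.07,75.4))
E
```

```text
t 37.0833 pos [ 0.6161 -0.2504  0.1184] psi 75.4 tilt 0.17 w 1.0011938066082637 q7 1.67
to (0.6166, -0.25, 0.065, 75.4) xy@old [-0.0007  0.001 ] xy@new [-0.0007  0.001 ] z 0.1068 turn -0.0004 rows>= 0.0
to (np.float64(0.4619), np.float64(-0.2102), 0.07, 75.4) xy@old [ 0.3195 -0.001 ] xy@new [ 0.3195 -0.001 ] z -0.01 turn -0.0 rows>= 3.8
```

Request:
{"fn": "jog_arm", "kwargs": {
  "steps": [0,0.001,0.0214,0,0,0,1,0,0,0.0214,0,0,0,1,0,0,0.0214,0,0,0,1,0,0,0.0214,0,0,0,1,0,0,0.0214,0,0,0,1,0,0,0,0,0,0,1,0,0,0,0,0,0,0,0,0,0,0,0,0,0,0,0,0,0,0,0,0,0,0,0,0,0,0,0,0,0,0,0,0,0,0,0,0,0,0,0,0,0,0,0,0,0,0,0,0,0,0,-0.01,0,0,0,0,0,0,0,0,0,0,0]
}}

```text
t: 38.33
position: [0.6168, -0.2502, 0.0712]
tcp_rot: [0.127, 0.992, 0.0, -0.0]
ft_force: [0.1, 0.2, -3.9]
gripper_width: 0.687
grip_force: 65.1
```

Request:
{"fn": "jog_arm", "kwargs": {
  "steps": [0.0456,0,0,0,0,0,0,0.0456,0,0,0,0,0,0,0.0456,0,0,0,0,0,0,0.0456,0,0,0,0,0,0,0.0456,0,0,0,0,0,0,0.0456,0,0,0,0,0,0,0.0456,0,0,0,0,0,0,0,0,0,0,0,0,0,0,0,0,0,0,0,0,0,0.004,0,0,0,0,0,0,0.003,0,0,0,0,0,0,0.002,0,0,0,0,0,0,0,0,0,0,0,0,0,0,0,0,0,0]
}}

```text
validation failed for argument at $.st...
```

```bash
python3 - <<'E'
from h import *
go((*row(.4945),.065,75.4));s=read_state();print(sv(s['position']),s['grip_force'],s['ft_force'])
E
```

```text
t 38.3333 pos [ 0.6168 -0.2502  0.0712] psi 75.4 tilt 0.06 w 0.6866554508237713 q7 1.67
to (np.float64(0.4566), np.float64(-0.2088), 0.065, 75.4) xy@old [ 0.331  -0.0007] xy@new [ 0.331  -0.0006] z 0.0124 turn -0.0005 rows>= 4.0
(np.float64(0.66), np.float64(-0.0867)) 65.11599540710449 [ 0.09568203  0.17744459 -3.94108065]
```

Request:
{"fn": "jog_arm", "kwargs": {
  "steps": [0.0456,0,0,0,0,0,0,0.0456,0,0,0,0,0,0,0.0456,0,0,0,0,0,0,0.0456,0,0,0,0,0,0,0.0456,0,0,0,0,0,0,0.0456,0,0,0,0,0,0,0.0456,0,0,0,0,0,0,0,0,0,0,0,0,0,0,0,0.004,0,0,0,0,0,0,0.003,0,0,0,0,0,0,0.002,0,0,0,0,0,0,0,0,0,0,0]
}}

```text
t: 39.33
position: [0.4639, -0.2101, 0.0671]
tcp_rot: [0.127, 0.992, -0.0, 0.0]
ft_force: [-1.2, 1.4, 1.1]
gripper_width: 0.688
grip_force: 66.2
```

```bash
python3 - <<'E'
from h import *
go((*row(.4945),.065,75.4));s=read_state();print(sv(s['position']),s['grip_force'],s['ft_force'])
E
```

```text
t 39.3333 pos [ 0.4639 -0.2101  0.0671] psi 75.4 tilt 0.01 w 0.6881986800973044 q7 1.69
to (np.float64(0.4566), np.float64(-0.2088), 0.065, 75.4) xy@old [ 0.0148 -0.0011] xy@new [ 0.0148 -0.0011] z 0.0041 turn -0.0 rows>= 0.2
(np.float64(0.5019), np.float64(-0.0864)) 66.21912717819214 [-1.16387033  1.38449105  1.06718896]
```

Request:
{"fn": "jog_arm", "kwargs": {
  "steps": [0.003,0,0,0,0,0,0,0.003,0,0,0,0,0,0,0.003,0,0,0,0,0,0,0.003,0,0,0,0,0,0,0.002,0,0,0,0,0,0,0,0,0,0,0,0,0,0,0,0,0,0,0,0]
}}

```text
t: 39.92
position: [0.4572, -0.2085, 0.0672]
tcp_rot: [0.127, 0.992, -0.0, 0.001]
ft_force: [5.1, -1.0, -2.2]
gripper_width: 0.689
grip_force: 65.9
```

Request:
{"fn": "jog_arm", "kwargs": {
  "steps": [0.002,0,0,0,0,0,0,0.002,0,0,0,0,0,0,0,0,0,0,0,0,0,0,0,0,0,0,0,0]
}}

```text
t: 40.25
position: [0.4569, -0.2084, 0.0679]
tcp_rot: [0.127, 0.992, -0.001, 0.003]
ft_force: [7.7, -2.5, -3.0]
gripper_width: 0.685
grip_force: 65.8
```

Request:
{"fn": "jog_arm", "kwargs": {
  "steps": [0.002,0,0,0,0,0,0,0.002,0,0,0,0,0,0,0,0,0,0,0,0,0,0,0,0,0,0,0,0]
}}

```text
t: 40.58
position: [0.4565, -0.2083, 0.0685]
tcp_rot: [0.127, 0.992, -0.001, 0.005]
ft_force: [9.5, -1.9, -3.2]
gripper_width: 0.685
grip_force: 65.8
```

Request:
{"fn": "jog_arm", "kwargs": {
  "steps": [-0.003,0,0.001,0,0,0,0,0,0,0.001,0,0,0,0,0,0,0,0,0,0,0.8,0,0,0,0,0,0,0.8,0,0,0,0,0,0,0.9,0,0,0,0,0,0,1,0,0,0,0,0,0,1,0,0,0,0,0,0,1,0,0,-0.01,0,0,0,1,0,0,-0.04,0,0,0,1,0,0,-0.05,0,0,0,1,0,0,-0.08,0,0,0,1,0,0,-0.08,0,0,0,1,0,0,0,0,0,0,1,0,0,0,0,0,0,1]
}}

```text
t: 41.83
position: [0.4554, -0.2083, 0.199]
tcp_rot: [0.127, 0.992, -0.001, 0.003]
ft_force: [-0.2, 0.3, -1.5]
gripper_width: 1.001
grip_force: 0.0
```

```bash
python3 - <<'E'
from h import *
for n in ("side","scene","wrist"):
  for o in lids(snap(n)):
        if o[1]<.045 and .36<o[0][0]<.65: print(n,o[:3],sv(o[0]))
go((.563,-.0847,.14,75.4),(.563,-.0847,.14,0))
E
```

```text
side (array([ 0.562 , -0.0749]), 0.0419, np.float64(0.0785)) (np.float64(0.5627), np.float64(0.0692))
scene (array([ 0.5624, -0.0822]), 0.0333, np.float64(0.0777)) (np.float64(0.565), np.float64(0.0622))
scene (array([ 0.5623, -0.0034]), 0.0327, np.float64(0.0779)) (np.float64(0.545), np.float64(0.1384))
scene (array([0.562 , 0.0792]), 0.0332, np.float64(0.0776)) (np.float64(0.5239), np.float64(0.2183))
wrist (array([ 0.5624, -0.008 ]), 0.0307, np.float64(0.0786)) (np.float64(0.5463), np.float64(0.134))
wrist (array([ 0.5628, -0.0858]), 0.0313, np.float64(0.0786)) (np.float64(0.5663), np.float64(0.0588))
wrist (array([ 6.353e-01, -6.000e-04]), 0.0106, np.float64(0.0762)) (np.float64(0.6149), np.float64(0.1596))
wrist (array([ 0.6213, -0.4367]), 0.0215, np.float64(0.0724)) (np.float64(0.7113), np.float64(-0.266))
t 41.9833 pos [ 0.4528 -0.2071  0.1946] psi 75.4 tilt 0.13 w 1.0010167301659911 q7 1.69
to (0.563, -0.0847, 0.14, 75.4) xy@old [-0.1514  0.2925] xy@new [-0.1515  0.2925] z 0.1092 turn -0.0002 rows>= 3.9
to (0.563, -0.0847, 0.14, 0) xy@old [0. 0.] xy@new [0. 0.] z 0.0 turn 1.2567 rows>= 10.5
```

Request:
{"fn": "jog_arm", "kwargs": {
  "steps": [-0.0303,0.0585,0,0,0,0,1,-0.0303,0.0585,0,0,0,0,1,-0.0303,0.0585,0,0,0,0,1,-0.0303,0.0585,0,0,0,0,1,-0.0303,0.0585,0,0,0,0,1,0,0,0.025,0,0,0.0983,1,0,0,0.025,0,0,0.0983,1,0,0,0.025,0,0,0.0983,1,0,0,0.025,0,0,0.0983,1,0,0,0.025,0,0,0.0983,1,0,0,0.025,0,0,0.0983,1,0,0,0,0,0,0,1,0,0,0,0,0,0,1,0,0,0,0,0,0,1]
}}

```text
t: 43.15
position: [0.5637, -0.0851, 0.1205]
tcp_rot: [0.421, 0.907, -0.0, -0.0]
ft_force: [0.1, -0.8, -0.1]
gripper_width: 0.998
grip_force: 0.0
```

```bash
python3 - <<'E'
from h import *
go((.563,-.0847,.064,40))
for n in ("side","scene"):
  for o in lids(snap(n)):
        if o[1]<.065 and .36<o[0][0]<.65 and o[0][1]<0: print(n,o[:3],sv(o[0]))
E
```

```text
t 43.15 pos [ 0.5637 -0.0851  0.1205] psi 40.1 tilt 0.05 w 0.9980309471866806 q7 0.79
to (0.563, -0.0847, 0.064, 40) xy@old [ 0.0015 -0.0006] xy@new [ 0.0015 -0.0006] z 0.113 turn 0.0024 rows>= 0.0
side (array([ 0.4284, -0.1998]), 0.0599, np.float64(0.0791)) (np.float64(0.4649), np.float64(-0.0854))
scene (array([ 0.5635, -0.0807]), 0.0331, np.float64(0.0775)) (np.float64(0.5656), np.float64(0.0639))
scene (array([ 0.4274, -0.1978]), 0.0615, np.float64(0.0785)) (np.float64(0.4635), np.float64(-0.0837))
scene (array([ 0.5633, -0.0041]), 0.0319, np.float64(0.0777)) (np.float64(0.5461), np.float64(0.138))
```

Request:
{"fn": "jog_arm", "kwargs": {
  "steps": [0.0015,0,0.0226,0,0,0,1,0,0,0.0226,0,0,0,1,0,0,0.0226,0,0,0,1,0,0,0.0226,0,0,0,1,0,0,0.0226,0,0,0,1,0,0,0,0,0,0,1,0,0,0,0,0,0,0,0,0,0,0,0,0,0,0,0,0,0,0,0,0,0,0,0,0,0,0,0,0,0,0,0,0,0,0,0,0,0,0,0,0,0,0,0,0,0,0,0,0,0,0,-0.01,0,0,0,0,0,0,-0.03,0,0,0,0,0,0,-0.05,0,0,0,0,0,0,-0.06,0,0,0,0,0,0,0,0,0,0,0,0,0,0,0,0,0,0]
}}

```text
t: 44.83
position: [0.5641, -0.0846, 0.1405]
tcp_rot: [0.423, 0.906, 0.0, 0.001]
ft_force: [-0.9, -1.0, -5.3]
gripper_width: 0.687
grip_force: 65.6
```

```bash
python3 - <<'E'
from h import *
go((*row(.5605),.139,75.4));s=read_state();print(s['grip_force'],s['ft_force'])
E
```

```text
t 44.8333 pos [ 0.5641 -0.0846  0.1405] psi 40.0 tilt 0.16 w 0.686708979899977 q7 0.79
to (np.float64(0.5205), np.float64(-0.2255), 0.139, 75.4) xy@old [-0.1598 -0.248 ] xy@new [ 0.0134 -0.2947] z 0.003 turn -0.5902 rows>= 4.9
65.55638909339905 [-0.94288676 -1.03290442 -5.34725761]
```

Turn first (6 rows), then shift along the tool axes (5 rows).

Request:
{"fn": "jog_arm", "kwargs": {
  "steps": [0,0,0,0,0,-0.0984,0,0,0,0,0,0,-0.0984,0,0,0,0,0,0,-0.0984,0,0,0,0,0,0,-0.0984,0,0,0,0,0,0,-0.0984,0,0,0,0,0,0,-0.0984,0,0.0027,-0.0589,0,0,0,0,0,0.0027,-0.0589,0,0,0,0,0,0.0027,-0.0589,0,0,0,0,0,0.0027,-0.0589,0,0,0,0,0,0.0027,-0.0589,0,0,0,0,0,0,0,0,0,0,0,0,0,0,0,0,0,0,0,0,0,0,0,0,0,0]
}}

```text
t: 46.0
position: [0.5187, -0.2245, 0.1373]
tcp_rot: [0.127, 0.992, 0.001, -0.002]
ft_force: [1.0, 0.1, -4.0]
gripper_width: 0.685
grip_force: 66.1
```

```bash
python3 - <<'E'
from h import *
go((*row(.5605),.065,75.4));s=read_state();print(sv(s['position']),s['grip_force'],s['ft_force'])
E
```

```text
t 46.0 pos [ 0.5187 -0.2245  0.1373] psi 75.4 tilt 0.21 w 0.6853680700409679 q7 1.67
to (np.float64(0.5205), np.float64(-0.2255), 0.065, 75.4) xy@old [-0.0041 -0.0011] xy@new [-0.0041 -0.0011] z 0.1446 turn -0.0001 rows>= 0.1
(np.float64(0.5585), np.float64(-0.0865)) 66.08618259429932 [ 0.95466433  0.14613862 -3.95643832]
```

Request:
{"fn": "jog_arm", "kwargs": {
  "steps": [-0.004,-0.001,0,0,0,0,0,0,0,0.025,0,0,0,0,0,0,0.025,0,0,0,0,0,0,0.025,0,0,0,0,0,0,0.025,0,0,0,0,0,0,0.025,0,0,0,0,0,0,0.008,0,0,0,0,0,0,0.005,0,0,0,0,0,0,0.002,0,0,0,0,0,0,0,0,0,0,0,0,0,0,0,0,0,0]
}}

```text
t: 46.92
position: [0.5222, -0.2266, 0.07]
tcp_rot: [0.127, 0.992, -0.0, 0.001]
ft_force: [0.1, -0.1, -3.9]
gripper_width: 0.688
grip_force: 66.1
```

Request:
{"fn": "jog_arm", "kwargs": {
  "steps": [0,0,0.004,0,0,0,0,0,0,0.002,0,0,0,0,0,0,0.002,0,0,0,0,0,0,0,0,0,0,0,0,0,0,0,0,0,0]
}}

```text
t: 47.33
position: [0.5219, -0.2265, 0.066]
tcp_rot: [0.127, 0.992, -0.0, 0.0]
ft_force: [-1.4, 0.9, 2.3]
gripper_width: 0.687
grip_force: 66.6
```

Request:
{"fn": "jog_arm", "kwargs": {
  "steps": [0.0025,0,0,0,0,0,0,0.0025,0,0,0,0,0,0,0.0025,0,0,0,0,0,0,0.0025,0,0,0,0,0,0,0,0,0,0,0,0,0,0,0,0,0,0,0,0.8,0,0,0,0,0,0,0.8,0,0,0,0,0,0,0.9,0,0,0,0,0,0,1,0,0,0,0,0,0,1,0,0,0,0,0,0,1,0,0,-0.01,0,0,0,1,0,0,-0.04,0,0,0,1,0,0,-0.05,0,0,0,1,0,0,-0.07,0,0,0,1,0,0,-0.07,0,0,0,1,0,0,0,0,0,0,1,0,0,0,0,0,0,1]
}}

```text
t: 48.83
position: [0.5184, -0.2258, 0.1885]
tcp_rot: [0.127, 0.992, -0.001, 0.003]
ft_force: [0.0, 0.1, -0.3]
gripper_width: 1.0
grip_force: 0.0
```

```bash
python3 - <<'E'
from h import *
for n in ("side","scene","wrist"):
  for o in lids(snap(n)):
        if o[1]<.095 and .36<o[0][0]<.65: print(n,o[:3],sv(o[0]))
go((.5627,-.0077,.12,40))
E
```

```text
side (array([0.5605, 0.0336]), 0.0728, np.float64(0.0782)) (np.float64(0.5339), np.float64(0.1738))
side (array([ 0.4586, -0.207 ]), 0.0914, np.float64(0.0792)) (np.float64(0.496), np.float64(-0.0847))
scene (array([ 0.6485, -0.4505]), 0.0399, np.float64(0.0765)) (np.float64(0.7411), np.float64(-0.2725))
scene (array([ 0.4578, -0.2053]), 0.0928, np.float64(0.0787)) (np.float64(0.4948), np.float64(-0.0833))
scene (array([ 0.5634, -0.0016]), 0.0327, np.float64(0.0776)) (np.float64(0.5456), np.float64(0.1405))
scene (array([0.5608, 0.0762]), 0.0336, np.float64(0.0781)) (np.float64(0.5235), np.float64(0.2151))
wrist (array([ 0.3982, -0.194 ]), 0.0302, np.float64(0.0797)) (np.float64(0.4342), np.float64(-0.0874))
wrist (array([ 0.4568, -0.2084]), 0.0299, np.float64(0.0798)) (np.float64(0.4946), np.float64(-0.0865))
wrist (array([ 0.5608, -0.0211]), 0.0262, np.float64(0.078)) (np.float64(0.548), np.float64(0.1209))
wrist (array([ 0.5172, -0.2255]), 0.0303, np.float64(0.0797)) (np.float64(0.5573), np.float64(-0.0878))
t 48.9833 pos [ 0.516  -0.2248  0.1842] psi 75.4 tilt 0.11 w 1.0021150152558043 q7 1.68
to (0.5627, -0.0077, 0.12, 40) xy@old [0.0189 0.4437] xy@new [0.2726 0.3506] z 0.1284 turn 0.5903 rows>= 5.3
```

Request:
{"fn": "jog_arm", "kwargs": {
  "steps": [0.0031,0.074,0,0,0,0,1,0.0031,0.074,0,0,0,0,1,0.0031,0.074,0,0,0,0,1,0.0031,0.074,0,0,0,0,1,0.0031,0.074,0,0,0,0,1,0.0031,0.074,0,0,0,0,1,0,0,0.0214,0,0,0.0984,1,0,0,0.0214,0,0,0.0984,1,0,0,0.0214,0,0,0.0984,1,0,0,0.0214,0,0,0.0984,1,0,0,0.0214,0,0,0.0984,1,0,0,0.0214,0,0,0.0984,1,0,0,0,0,0,0,1,0,0,0,0,0,0,1,0,0,0,0,0,0,1]
}}

```text
t: 50.23
position: [0.5635, -0.0079, 0.1208]
tcp_rot: [0.422, 0.907, -0.0, -0.0]
ft_force: [-0.6, -0.3, 0.7]
gripper_width: 1.001
grip_force: 0.0
```

```bash
python3 - <<'E'
from h import *
for o in lids(snap("scene")):
        if o[1]<.045 and .36<o[0][0]<.65: print(o[:3])
go((.5627,-.0077,.064,40))
E
```

```text
(array([ 0.6429, -0.0306]), 0.0292, np.float64(0.0759))
(array([ 0.5626, -0.0041]), 0.0335, np.float64(0.078))
(array([0.5632, 0.0785]), 0.0332, np.float64(0.0778))
t 50.2833 pos [ 0.5639 -0.0079  0.1213] psi 40.1 tilt 0.02 w 0.9978183411108006 q7 0.64
to (0.5627, -0.0077, 0.064, 40) xy@old [ 0.0018 -0.0015] xy@new [ 0.0018 -0.0015] z 0.1147 turn 0.0019 rows>= 0.0
```

Request:
{"fn": "jog_arm", "kwargs": {
  "steps": [0.0018,-0.0015,0.0229,0,0,0,1,0,0,0.0229,0,0,0,1,0,0,0.0229,0,0,0,1,0,0,0.0229,0,0,0,1,0,0,0.0229,0,0,0,1,0,0,0,0,0,0,1,0,0,0,0,0,0,0,0,0,0,0,0,0,0,0,0,0,0,0,0,0,0,0,0,0,0,0,0,0,0,0,0,0,0,0,0,0,0,0,0,0,0,0,0,0,0,0,0,0,0,0,-0.02,0,0,0,0,0,0,-0.04,0,0,0,0,0,0,-0.06,0,0,0,0,0,0,-0.06,0,0,0,0,0,0,0,0,0,0,0,0,0,0,0,0,0,0]
}}

```text
t: 51.87
position: [0.5636, -0.0076, 0.156]
tcp_rot: [0.423, 0.906, 0.001, 0.002]
ft_force: [-0.4, 0.0, -3.2]
gripper_width: 0.686
grip_force: 65.1
```

```bash
python3 - <<'E'
from h import *
go((*row(.622),.154,75.4));s=read_state();print(s['grip_force'],s['ft_force'])
E
```

```text
t 51.8667 pos [ 0.5636 -0.0076  0.156 ] psi 40.0 tilt 0.22 w 0.6859780258359524 q7 0.64
to (np.float64(0.58), np.float64(-0.241), 0.154, 75.4) xy@old [-0.3787 -0.2748] xy@new [-0.1495 -0.4434] z 0.0039 turn -0.5901 rows>= 5.6
65.14548897743225 [-0.43581002  0.03253705 -3.16971753]
```

Request:
{"fn": "jog_arm", "kwargs": {
  "steps": [0,0,0,0,0,-0.0984,0,0,0,0,0,0,-0.0984,0,0,0,0,0,0,-0.0984,0,0,0,0,0,0,-0.0984,0,0,0,0,0,0,-0.0984,0,0,0,0,0,0,-0.0984,0,-0.0249,-0.0739,0,0,0,0,0,-0.0249,-0.0739,0,0,0,0,0,-0.0249,-0.0739,0,0,0,0,0,-0.0249,-0.0739,0,0,0,0,0,-0.0249,-0.0739,0,0,0,0,0,-0.0249,-0.0739,0,0,0,0,0,0,0,0,0,0,0,0,0,0,0,0,0,0,0,0,0,0,0,0,0,0]
}}

```text
t: 53.12
position: [0.5778, -0.2403, 0.1518]
tcp_rot: [0.127, 0.992, 0.001, -0.002]
ft_force: [0.2, 0.5, -2.4]
gripper_width: 0.687
grip_force: 65.6
```

```bash
python3 - <<'E'
from h import *
go((*row(.622),.067,75.4));s=read_state();print(sv(s['position']),s['grip_force'],s['ft_force'])
E
```

```text
t 53.1167 pos [ 0.5778 -0.2403  0.1518] psi 75.4 tilt 0.23 w 0.6866906429056417 q7 1.66
to (np.float64(0.58), np.float64(-0.241), 0.067, 75.4) xy@old [-0.0046 -0.0002] xy@new [-0.0046 -0.0002] z 0.1695 turn -0.0004 rows>= 0.1
(np.float64(0.6197), np.float64(-0.0869)) 65.63554286956787 [ 0.15117519  0.4755276  -2.40835182]
```

Request:
{"fn": "jog_arm", "kwargs": {
  "steps": [-0.003,0,0.03,0,0,0,0,0,0,0.03,0,0,0,0,0,0,0.03,0,0,0,0,0,0,0.03,0,0,0,0,0,0,0.025,0,0,0,0,0,0,0.01,0,0,0,0,0,0,0.006,0,0,0,0,0,0,0.004,0,0,0,0,0,0,0.002,0,0,0,0,0,0,0,0,0,0,0,0,0,0,0,0,0,0]
}}

```text
t: 54.03
position: [0.5809, -0.2417, 0.0711]
tcp_rot: [0.127, 0.992, -0.0, 0.001]
ft_force: [-0.4, -0.1, -2.1]
gripper_width: 0.689
grip_force: 65.7
```

Request:
{"fn": "jog_arm", "kwargs": {
  "steps": [0,0,0.004,0,0,0,0,0,0,0.002,0,0,0,0,0,0,0.002,0,0,0,0,0,0,0.002,0,0,0,0,0,0,0,0,0,0,0,0,0,0,0,0,0,0]
}}

```text
t: 54.53
position: [0.5805, -0.2415, 0.0656]
tcp_rot: [0.127, 0.992, -0.0, 0.0]
ft_force: [0.4, -0.2, -0.9]
gripper_width: 0.692
grip_force: 65.7
```

Request:
{"fn": "jog_arm", "kwargs": {
  "steps": [0.002,0,0.002,0,0,0,0,0.002,0,0,0,0,0,0,0.002,0,0,0,0,0,0,0.002,0,0,0,0,0,0,0,0,0,0,0,0,0,0,0,0,0,0,0,0.8,0,0,0,0,0,0,0.8,0,0,0,0,0,0,0.9,0,0,0,0,0,0,1,0,0,0,0,0,0,1,0,0,0,0,0,0,1,0,0,-0.01,0,0,0,1,0,0,-0.04,0,0,0,1,0,0,-0.05,0,0,0,1,0,0,-0.07,0,0,0,1,0,0,-0.07,0,0,0,1,0,0,0,0,0,0,1,0,0,0,0,0,0,1]
}}

```text
t: 56.03
position: [0.5783, -0.2411, 0.1879]
tcp_rot: [0.127, 0.992, -0.001, 0.003]
ft_force: [-0.3, 0.1, -0.3]
gripper_width: 1.001
grip_force: 0.0
```

```bash
python3 - <<'E'
from h import *
for n in ("scene","wrist"):
  for o in lids(snap(n)):
        if o[1]<.045 and .36<o[0][0]<.65: print(n,o[:3],sv(o[0]))
go((.5627,.0745,.12,40))
E
```

```text
scene (array([0.5622, 0.0797]), 0.0341, np.float64(0.0779)) (np.float64(0.524), np.float64(0.2188))
wrist (array([ 0.457 , -0.2085]), 0.0301, np.float64(0.0798)) (np.float64(0.4948), np.float64(-0.0866))
wrist (array([ 0.5173, -0.2253]), 0.03, np.float64(0.0798)) (np.float64(0.5574), np.float64(-0.0876))
wrist (array([ 0.5771, -0.2408]), 0.0301, np.float64(0.0797)) (np.float64(0.6192), np.float64(-0.0876))
t 56.1333 pos [ 0.5762 -0.2403  0.184 ] psi 75.4 tilt 0.03 w 0.9995386609832343 q7 1.66
to (0.5627, 0.0745, 0.12, 40) xy@old [0.1847 0.6025] xy@new [0.4996 0.384 ] z 0.1281 turn 0.5902 rows>= 7.6
```

Request:
{"fn": "jog_arm", "kwargs": {
  "steps": [0.0205,0.067,0,0,0,0,1,0.0205,0.067,0,0,0,0,1,0.0205,0.067,0,0,0,0,1,0.0205,0.067,0,0,0,0,1,0.0205,0.067,0,0,0,0,1,0.0205,0.067,0,0,0,0,1,0.0205,0.067,0,0,0,0,1,0.0205,0.067,0,0,0,0,1,0.0205,0.067,0,0,0,0,1,0,0,0.0214,0,0,0.0984,1,0,0,0.0214,0,0,0.0984,1,0,0,0.0214,0,0,0.0984,1,0,0,0.0214,0,0,0.0984,1,0,0,0.0214,0,0,0.0984,1,0,0,0.0214,0,0,0.0984,1,0,0,0,0,0,0,1,0,0,0,0,0,0,1,0,0,0,0,0,0,1]
}}

```text
t: 57.63
position: [0.563, 0.0746, 0.1198]
tcp_rot: [0.421, 0.907, -0.0, -0.0]
ft_force: [-0.1, -0.6, 0.4]
gripper_width: 0.997
grip_force: 0.0
```

```bash
python3 - <<'E'
from h import *
for o in lids(snap("scene")):
        if o[1]<.045 and .36<o[0][0]<.65: print(o[:3])
go((.5627,.0745,.064,40))
E
```

```text
(array([0.645 , 0.0571]), 0.0258, np.float64(0.0754))
(array([0.5621, 0.0797]), 0.034, np.float64(0.0778))
t 57.6833 pos [0.5634 0.0746 0.1203] psi 40.1 tilt 0.01 w 1.0000719634949196 q7 0.48
to (0.5627, 0.0745, 0.064, 40) xy@old [ 0.0006 -0.0012] xy@new [ 0.0006 -0.0012] z 0.1127 turn 0.0018 rows>= 0.0
```

Request:
{"fn": "jog_arm", "kwargs": {
  "steps": [0.0006,-0.001,0.0226,0,0,0,1,0,0,0.0226,0,0,0,1,0,0,0.0226,0,0,0,1,0,0,0.0226,0,0,0,1,0,0,0.0226,0,0,0,1,0,0,0,0,0,0,1,0,0,0,0,0,0,0,0,0,0,0,0,0,0,0,0,0,0,0,0,0,0,0,0,0,0,0,0,0,0,0,0,0,0,0,0,0,0,0,0,0,0,0,0,0,0,0,0,0,0,0,-0.02,0,0,0,0,0,0,-0.05,0,0,0,0,0,0,-0.06,0,0,0,0,0,0,-0.06,0,0,0,0,0,0,0,0,0,0,0,0,0,0,0,0,0,0]
}}

```text
t: 59.27
position: [0.5636, 0.0746, 0.1608]
tcp_rot: [0.423, 0.906, 0.001, 0.002]
ft_force: [0.7, -0.5, -2.8]
gripper_width: 0.689
grip_force: 65.1
```

```bash
python3 - <<'E'
from h import *
go((*row(.684),.154,75.4));s=read_state();print(s['grip_force'],s['ft_force'])
E
```

```text
t 59.2667 pos [0.5636 0.0746 0.1608] psi 40.0 tilt 0.22 w 0.6892807735640064 q7 0.49
to (np.float64(0.64), np.float64(-0.2566), 0.154, 75.4) xy@old [-0.6057 -0.3087] xy@new [-0.3148 -0.6026] z 0.0136 turn -0.5902 rows>= 8.2
65.09374022483826 [ 0.74839022 -0.50612179 -2.80150531]
```

Request:
{"fn": "jog_arm", "kwargs": {
  "steps": [0,0,0,0,0,-0.0984,0,0,0,0,0,0,-0.0984,0,0,0,0,0,0,-0.0984,0,0,0,0,0,0,-0.0984,0,0,0,0,0,0,-0.0984,0,0,0,0,0,0,-0.0984,0,-0.0315,-0.0603,0,0,0,0,0,-0.0315,-0.0603,0,0,0,0,0,-0.0315,-0.0603,0,0,0,0,0,-0.0315,-0.0603,0,0,0,0,0,-0.0315,-0.0603,0,0,0,0,0,-0.0315,-0.0603,0,0,0,0,0,-0.0315,-0.0603,0,0,0,0,0,-0.0315,-0.0603,0,0,0,0,0,-0.0315,-0.0603,0,0,0,0,0,-0.0315,-0.0603,0,0,0,0,0,0,0,0,0,0,0,0,0,0,0,0,0,0,0,0,0,0,0,0,0,0]
}}

```text
t: 60.85
position: [0.638, -0.2561, 0.1563]
tcp_rot: [0.127, 0.992, 0.001, -0.002]
ft_force: [0.1, 0.7, -2.8]
gripper_width: 0.684
grip_force: 65.3
```

```bash
python3 - <<'E'
from h import *
go((*row(.684),.067,75.4));s=read_state();print(sv(s['position']),s['grip_force'],s['ft_force'])
E
```

```text
t 60.85 pos [ 0.638  -0.2561  0.1563] psi 75.4 tilt 0.24 w 0.6840127813019186 q7 1.64
to (np.float64(0.64), np.float64(-0.2566), 0.067, 75.4) xy@old [-0.0041  0.0001] xy@new [-0.0041  0.0001] z 0.1786 turn -0.0001 rows>= 0.0
(np.float64(0.682), np.float64(-0.087)) 65.28445243835449 [ 0.13664016  0.66354025 -2.83264483]
```

Request:
{"fn": "jog_arm", "kwargs": {
  "steps": [-0.003,0,0.03,0,0,0,0,0,0,0.03,0,0,0,0,0,0,0.03,0,0,0,0,0,0,0.03,0,0,0,0,0,0,0.03,0,0,0,0,0,0,0.014,0,0,0,0,0,0,0.008,0,0,0,0,0,0,0.004,0,0,0,0,0,0,0.002,0,0,0,0,0,0,0,0,0,0,0,0,0,0,0,0,0,0]
}}

```text
t: 61.77
position: [0.6412, -0.2575, 0.0706]
tcp_rot: [0.127, 0.992, -0.0, 0.001]
ft_force: [-0.6, -0.5, -2.8]
gripper_width: 0.691
grip_force: 65.3
```

Request:
{"fn": "jog_arm", "kwargs": {
  "steps": [0,0,0.004,0,0,0,0,0,0,0.002,0,0,0,0,0,0,0.002,0,0,0,0,0,0,0.002,0,0,0,0,0,0,0,0,0,0,0,0,0,0,0,0,0,0]
}}

```text
t: 62.27
position: [0.6407, -0.2575, 0.0654]
tcp_rot: [0.127, 0.992, -0.0, 0.0]
ft_force: [-2.7, 0.7, 4.0]
gripper_width: 0.689
grip_force: 65.8
```

Request:
{"fn": "jog_arm", "kwargs": {
  "steps": [0.002,0,0,0,0,0,0,0.002,0,0,0,0,0,0,0,0,0,0,0,0,0,0,0,0,0,0,0,0.8,0,0,0,0,0,0,0.8,0,0,0,0,0,0,0.9,0,0,0,0,0,0,1,0,0,0,0,0,0,1,0,0,0,0,0,0,1,0,0,-0.01,0,0,0,1,0,0,-0.04,0,0,0,1,0,0,-0.05,0,0,0,1,0,0,-0.07,0,0,0,1,0,0,-0.07,0,0,0,1,0,0,-0.07,0,0,0,1,0,0,-0.07,0,0,0,1,0,0,0,0,0,0,1,0,0,0,0,0,0,1,0,0,0,0,0,0,1]
}}

```text
t: 63.85
position: [0.6384, -0.2568, 0.2546]
tcp_rot: [0.127, 0.992, -0.0, 0.0]
ft_force: [-0.1, 0.2, -0.2]
gripper_width: 0.999
grip_force: 0.0
```

```bash
python3 - <<'E'
from h import *
d=snap("wrist");cv2.imwrite('pics/w9.png',d['pixels'])
for o in lids(d):
        if o[1]<.095 and .36<o[0][0]<.72: print(o[:3],sv(o[0]))
go()
for n in ("side","scene"):
  for o in lids(snap(n)):
        if .36<o[0][0]<.72 and -.4<o[0][1]<.3: print(n,o[:3],sv(o[0]))
E
```

```text
(array([ 0.5173, -0.2252]), 0.0303, np.float64(0.0797)) (np.float64(0.5574), np.float64(-0.0875))
(array([ 0.5777, -0.2409]), 0.0299, np.float64(0.0798)) (np.float64(0.6198), np.float64(-0.0875))
(array([ 0.6622, -0.0576]), 0.0701, np.float64(0.0773)) (np.float64(0.6553), np.float64(0.1112))
(array([ 0.6388, -0.2571]), 0.03, np.float64(0.0797)) (np.float64(0.683), np.float64(-0.0878))
(array([ 0.6542, -0.439 ]), 0.054, np.float64(0.0779)) (np.float64(0.7437), np.float64(-0.2599))
t 63.9 pos [ 0.638  -0.2566  0.2534] psi 75.4 tilt 0.12 w 0.9980441178429451 q7 1.65
side (array([ 0.6595, -0.0088]), 0.1167, np.float64(0.0769)) (np.float64(0.6404), np.float64(0.1577))
side (array([ 0.6393, -0.2575]), 0.0316, np.float64(0.0793)) (np.float64(0.6836), np.float64(-0.088))
side (array([ 0.4876, -0.2183]), 0.1223, np.float64(0.0793)) (np.float64(0.5269), np.float64(-0.0883))
scene (array([ 0.5189, -0.2203]), 0.1557, np.float64(0.0783)) (np.float64(0.5577), np.float64(-0.0824))
scene (array([ 0.6636, -0.0013]), 0.1173, np.float64(0.0762)) (np.float64(0.6425), np.float64(0.166))
```

View pics/w9.png

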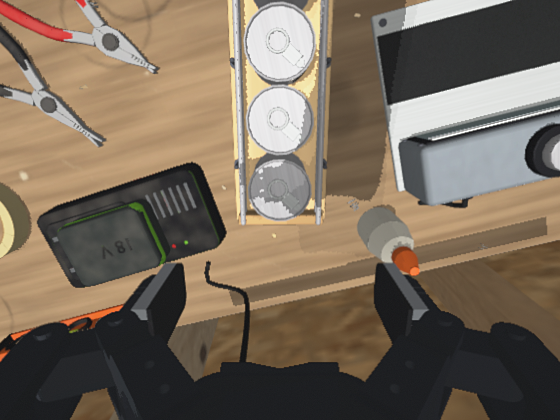

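```bash
python3 -c "
from station import *
print(hand_in())"
```

```text
the job is handed in; nothing more can be done
None
```

The job is handed in at about 64 s of the 210 s. All three new tins were read on the strip with the button fully pressed, and the row now has both old tins closed up against the front lip with the new tins upright behind them.

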